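Hold the tilt-sensor check rocker at the marker

TASK

On the tilt-sensor check rig, take the red knob of the sprung hand lever and swing the top-heavy rocker up off its rest until the red pointer stands at the orange marker, and keep it steady there for five seconds. Then lower the rocker gently back on to the rest it started from and let go of the knob. Move it by the knob only, never fast and never over to the opposite rest, and leave the marker and the other things on the bench alone.

Things in the scene. Friction and masses are not known exactly. Their poses are not given: they have to be found in the camera images.
- stand: Fixed stand of the tilt rig: lavender base plate 260 (x) x 500 (y) x 18 mm with two dark pillars. Origin: centre of the plate's underside. The rocker's pivot shaft runs along the stand's own x axis, 130 mm above the origin. z up; the lever side (-x) faces the robot, the scale side is +x.
- rocker (a joint): Tilt of the rocker about the pivot, rad: 0 = beam level, pointer upright; positive = its top leans to the stand's +y. Starts on its rest at -0.24; the far rest is at +0.24. Top-heavy: tipping moment 1.02 N m per rad, inertia 0.14 kg m2 (both nominal), damping 0.02 N m s/rad, friction 0.004 N m. Let go it falls on to a rest; with the lever held still it also tips, time constant 0.5 to 0.8 s.
- lever (a joint): Hand lever's angle relative to the rocker, rad, same sense (positive = knob to the stand's +y); 0 = in line with the pointer, spring relaxed. A torsion spring of nominal 0.6 N m/rad (damping 0.02 N m s/rad) joins lever and rocker: moment on the rocker = 0.6 x this angle. Limits -1, +1. Rocker + lever = the lever's angle from vertical.
- knob (a point): Centre of the lever's red knob, a cylinder 32 mm in diameter and 36 mm long lying along the stand's x, on an 8 mm stem; 150 mm from the pivot axis, at x = -100 mm in the stand's frame, 276 mm above the bench at the start. Grip from above across its flat end faces (36 mm apart along the stand's x). The sensor box begins 87 mm behind it (+x).
- pointer_tip (a point): Tip of the red pointer, 150 mm above the pivot on the rocker, at x = +108 mm in the stand's frame, in front of the white scale arc. Moves with the rocker.
- marker (a joint): Angle of the orange marker on the scale, rad, same zero and sense as rocker: the pointer stands at the marker when the two are equal. The marker is a small tab 10 mm wide and 24 mm high beyond the pointer's tip; do not touch it.
- marker_tip (a point): Lower tip of the orange marker, on the same 150 mm radius as the pointer's tip: the two points coincide when the reading is right.
- beam: The rocker's aluminium beam, 40 x 460 x 20 mm along the stand's y, 0.5 kg; origin on the pivot axis, 15 mm along +x from the pivot's middle. Not to be touched.
- sensor: Cream sensor box under test on the rocker, 66 x 110 x 100 mm, 1.3 kg nominal (true mass 0.8 to 1.2 times that), centre 80 mm above the pivot; origin at the centre of its underside. Not to be touched.
- weight_left: Brass weight on the rocker's +y end, 220 mm from the pivot, 54 mm diameter, nominally 1.2 kg but up to 3 percent lighter or heavier than the right one (so the rocker does not balance exactly at 0). Origin at its centre. Not to be touched.
- weight_right: Brass weight on the rocker's -y end, 220 mm from the pivot, 54 mm diameter, 1.2 kg. Origin at its centre. Not to be touched.
- bottle: Bystander: white plastic bottle, 60 mm diameter, 150 mm high, origin under its base.
- jar: Bystander: amber glass jar, 64 mm diameter, 75 mm high, origin under its base.
- check_weight: Bystander: steel check weight, 44 mm diameter, 68 mm high, origin under its base.
- tray: Bystander: blue plastic tray, 110 x 150 x 35 mm, origin under its base.

How it is judged:
On the way, in this order (a step that is already met when the one before it is completed fails the run):
1. the pointer stands at the marker (tips within 12 mm, 0.08 rad) for five seconds without a break (distance between pointer_tip and marker_tip below 0.012 m), for 5 s.
2. the rocker is back on the rest it started from (value of joint rocker below -0.225 rad), for 0.3 s.
At the end, for the whole second after the job is handed in: The rocker lies at rest on its starting rest (tilt below -0.225 rad, slower than 0.05 rad/s), the lever is released with its spring relaxed (within 0.1 rad), and the marker is where it was (within 8 mm) (value of joint rocker below -0.225 rad and velocity of joint rocker between -0.05 and 0.05 rad/s and value of joint lever between -0.1 and 0.1 rad and distance of marker_tip from where it was at the start of the episode below 0.008 m); the robot touches nothing.
It fails at once if the rocker swings fast or is dropped on to a rest (over 0.45 rad/s) (velocity of joint rocker above 0.45 rad/s or velocity of joint rocker below -0.45 rad/s).
It fails at once if the rocker goes over to the opposite rest (value of joint rocker above 0.225 rad).
It fails at once if the robot handles the beam, sensor or weights instead of the knob (contact force between any of the arm, the fingers and beam above 0.5 N or contact force between any of the arm, the fingers and sensor above 0.5 N or contact force between any of the arm, the fingers and weight_left above 0.5 N or contact force between any of the arm, the fingers and weight_right above 0.5 N).
It fails at once if the marker is pushed (distance of marker_tip from where it was at the start of the episode above 0.008 m).
It fails at once if a bystander is pushed or knocked over (distance of any of bottle, jar, check_weight, tray from where it was at the start of the episode above 0.03 m).
It also fails if it takes over 72 s, if anything falls off the work surface, if the arm or the gripper's body presses on something with over 40 N, if the wrist force passes 120 N, or if a joint passes its speed limit or range.

ROBOT

A 7-joint arm with a two-finger parallel gripper is mounted at the origin on the work surface. World frame = base frame: x ahead of the robot, y to its left, z up, the work surface at z = 0. Lengths are in m, angles in rad, forces in N, time in s.
With the tool pointing down it reaches from about 0.425 to 0.875 m from the base axis. Payload 4.7 kg.
Tool frame: the origin (TCP) lies on the centre line of the jaws, within the pads' length; the fingertips stand 19 mm ahead of it and the grasp point (between the pads) is the TCP; x points along the fingers, z is the direction in which the jaws open and shut, and the axes are right-handed (so a half turn about x gives the same grasp; the last joint's range is limited). The gripper opens to 87 mm and grips with 3 to 60 N. Pads are 19 mm wide; open, the fingers measure 117 mm over their backs; the gripper's body (75 mm by 190 mm) begins 51 mm behind the grasp point.
Start: joints at [-1.264, 0.321, -0.07, 1.45, 0.023, 1.371, -0.057], TCP at [0.188, 0.622, 0.242] pointing down, gripper open.
Joint ranges: [-2.86, 2.86], [-0.3, 2.09], [-1.38, 1.24], [0.06, 2.45], [-1.56, 4.7], [0.09, 2.05], [-2.69, 2.69]. Speed limits (rad/s): [2.57, 2.57, 3.14, 3.14, 3.14, 3.14, 3.14].

INTERFACE

Orientations are given as a rotation vector (axis times angle).
In Python, from bench import get_state, get_image, camera_info, close_job gives the robot as it stands.
- The arm moves only by the tool jog_arm, never from a script. Its argument "targets" is a list of rows, each a list of 7 numbers: the turn, a rotation vector about the tool's x, y, z in degrees, then the shift along the tool's x, y, z in cm, then the finger opening in cm, from 0 to 8.7. In form: [[wx, wy, wz, tx, ty, tz, jaw], ...]. A call has 1 to 10 rows; each row shifts and turns the commanded pose from where the row before left it, along the tool's axes as they then stand; what a row does not reach is not made up. A row lasts 1/8 s, in which the tool goes at most 62.5 mm and 10.7 degrees, less where a joint would pass 70% of its speed; a pose out of reach is approached as far as the arm can. A call is refused whole if a number of a shift passes 6.25 or a number of a turn 10.7, either way. A call with a gripper value outside its range is refused whole. The fingers move at their own pace and stop on an object; "squeeze" is the grip in N (left out, the last holds). Time passes only in rows, so rows that do not move let the fingers close. It gives the time, the measured TCP pose, the force and the opening at its end, in the units of the state.
- get_state(): the state, without advancing time (a new reading comes with each control period).
- get_image(name): name is "side" or "top"; returns (picture, depth): 400x640x3 uint8, red, green, blue; 400x640 float32, m along the optical axis (not along the pixel's ray), 0 where there is no reading.
- camera_info(name): a dict with "intrinsics" (3x3 intrinsics, pixels), "k1" (the pictures are not rectified: a ray, as slopes to the right and down, at radius r is drawn at 1 + k1 r^2 times it, then the intrinsics apply), "world_from_camera" (4x4, takes a point from camera to world coordinates). Camera axes: x right, y up, looking along -z (the intrinsics and any distortion apply to the point x, -y, -z); pixel columns grow to the right and rows downward; lengths in m; the calibration is good to about 2 mm. A picture is of the moment at which its call begins. camera_info takes no time and is no camera call.
- close_job(): hands the job in, once; it reports no verdict.
The state is a dict: "time": time; "joint_positions": joint angles; "qd": joint speeds; "joint_torque": joint torques, N m; "position": TCP position; "tool_rot": TCP orientation; "ft_force": force on the tool from outside, world axes, zero at the start; "torque": the same for the moment, N m; "grip_width": opening from 0.0 (shut) to 1.0 (fully open).
Only numpy, scipy, OpenCV 4.12 (cv2) and the standard library are available. Lean on these libraries where they do the work, as an engineer would, in place of code of your own. Each camera call takes 0.05 s, during which the arm holds its last target.

## Working session

There is one attempt and no reset: what is moved stays moved. The work goes in short steps, Python scripts to look and compute and a tool call to move; the robot and the scene stay as the last step left them, time stands still between calls to the robot, and variables do not carry over. Pictures are saved under pics/ and viewed, and the job is handed in when it is done.

Besides the shell and the picture viewer there is one more tool, called after "Call:" as name(argument=value, ...) on one line, values as JSON. jog_arm: Moves the arm, as the interface text tells. Its arguments: {"type":"object","properties":{"targets":{"type":"array"},"squeeze":{"type":"number"}},"required":["targets"]}

```bash
mkdir -p pics; ls; python3 - <<'E'
from bench import *
import cv2,numpy as np
print(get_state())
for n in("side","top"):
    im,d=get_image(n); cv2.imwrite(f"pics/{n}0.png",im[:,:,::-1]); np.savez(f"pics/{n}0.npz",im=im,d=d)
    print(n,camera_info(n))
E
```

```text
pics
{'time': 0.0, 'joint_positions': array([-1.26390178,  0.32182647, -0.07009696,  1.45167933,  0.02259003,
        1.37076608, -0.05688785]), 'qd': array([ 4.51790464e-05,  5.77719641e-04, -2.20334215e-04,  8.19663804e-04,
        2.05076185e-03,  5.06283416e-04, -1.00186095e-03]), 'joint_torque': array([-6.22184853e-04, -4.91273260e+01, -4.04549316e-01, -3.12549520e+01,
       -6.40135864e-02,  4.32283350e-02,  1.61932353e-04]), 'position': array([0.18749677, 0.62183768, 0.24045713]), 'tool_rot': array([-0.99210078,  1.33508871,  0.99011626]), 'ft_force': array([-0.2456577 , -0.07610608, -0.71827128]), 'torque': array([-0.03112136, -0.08648028, -0.00341293]), 'grip_width': 1.0029454724542235}
side {'intrinsics': array([[399.38776358,   0.        , 320.05333189],
       [  0.        , 399.38776358, 196.48135786],
       [  0.        ,   0.        ,   1.        ]]), 'k1': -0.02216992104382126, 'world_from_camera': array([[ 0.94530254,  0.18732777, -0.26704196,  0.15876966],
       [-0.32525303,  0.47913618, -0.81525394, -1.17322591],
       [-0.02477023,  0.85751783,  0.51385758,  0.90495814],
       [ 0.        ,  0.        ,  0.        ,  1.        ]])}
top {'intrinsics': array([[431.75174457,   0.        , 319.1258421 ],
       [  0.        , 431.75174457, 196.48571064],
       [  0.        ,   0.        ,   1.        ]]), 'k1': 0.0287507115046142, 'world_from_camera': array([[-0.03748047,  0.97626322, -0.2133198 ,  0.20684349],
       [-0.99928767, -0.03755648,  0.00369756, -0.01486848],
       [-0.00440175,  0.21330643,  0.97697543,  1.80342896],
       [ 0.        ,  0.        ,  0.        ,  1.        ]])}
```

View pics/side0.png

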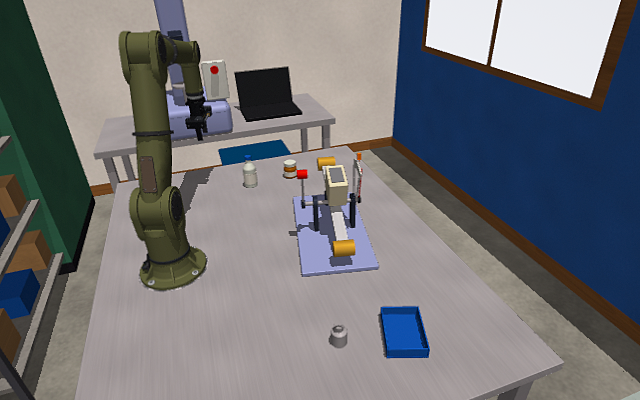

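View pics/top0.png

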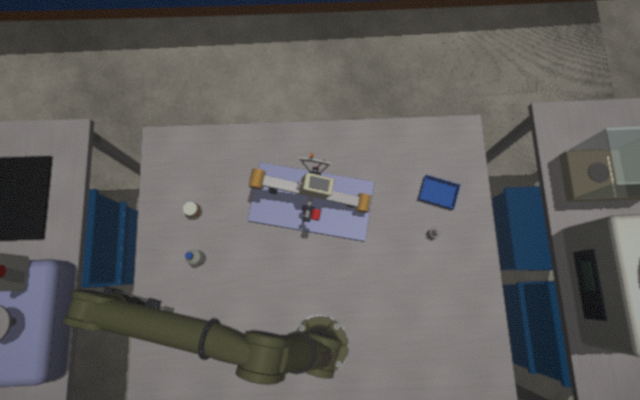

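```bash
cat > h.py <<'E'
import numpy as np,cv2
from bench import *
def ray(n,u,v):
    c=camera_info(n);K=c["intrinsics"];k=c["k1"];T=c["world_from_camera"]
    p=cv2.undistortPoints(np.array([[[u,v]]],float),K,np.array([k,0,0,0.]))[0,0]
    d=T[:3,:3]@np.array([p[0],-p[1],-1]);return T[:3,3],d
def proj(n,P):
    c=camera_info(n);K=c["intrinsics"];k=c["k1"];T=c["world_from_camera"]
    q=T[:3,:3].T@(np.asarray(P)-T[:3,3]);s=np.array([q[0],-q[1]])/-q[2];s=s*(1+k*(s@s))
    return K[:2,:2]@s+K[:2,2]
def onz(n,u,v,z):
    o,d=ray(n,u,v);return o+d*(z-o[2])/d[2]
def onplane(n,u,v,p,nn):
    o,d=ray(n,u,v);return o+d*((p-o)@nn)/(d@nn)
def tri(a,b):
    (o1,d1),(o2,d2)=ray("side",*a),ray("top",*b)
    A=np.c_[d1,-d2];t=np.linalg.lstsq(A,o2-o1,rcond=None)[0]
    p,q=o1+d1*t[0],o2+d2*t[1];return (p+q)/2,np.linalg.norm(p-q)
def masks(im):
    h=cv2.cvtColor(im,cv2.COLOR_RGB2HSV);return h
def blobs(m,minA=4):
    n,l,s,c=cv2.connectedComponentsWithStats(m.astype(np.uint8));return [(s[i].tolist(),c[i].round(2).tolist()) for i in range(1,n) if s[i,4]>=minA]
E
python3 - <<'E'
from h import *
for n,box in(("side",(280,140,390,285)),("top",(235,140,390,250))):
    z=np.load(f"pics/{n}0.npz");im=z["im"];x0,y0,x1,y1=box
    h=masks(im).astype(int);H,S,V=h[...,0],h[...,1],h[...,2]
    roi=np.zeros(H.shape,bool);roi[y0:y1,x0:x1]=1
    print(n,"red",blobs(roi&((H<5)|(H>174))&(S>150)&(V>70)))
    print(n,"orange",blobs(roi&(H>=5)&(H<16)&(S>150)&(V>100)))
    print(n,"brass",blobs(roi&(H>=15)&(H<28)&(S>130)&(V>100)))
    pl=roi&(H>110)&(H<140)&(S>40)&(V>80)
    b=blobs(pl,100);print(n,"lav",b)
    c=im[y0:y1,x0:x1];cv2.imwrite(f"pics/{n}0z.png",cv2.resize(c,None,fx=5 if n=="top" else 4,fy=5 if n=="top" else 4,interpolation=cv2.INTER_NEAREST)[:,:,::-1])
E
```

```text
side red [([297, 170, 10, 9, 87], [301.55, 173.87])]
side orange [([349, 140, 34, 11, 156], [362.01, 145.18]), ([357, 153, 4, 7, 28], [358.5, 156.0]), ([284, 167, 2, 3, 4], [284.5, 168.0]), ([287, 166, 9, 5, 17], [291.53, 167.76])]
side brass [([318, 157, 17, 12, 148], [325.63, 161.22]), ([285, 167, 10, 4, 30], [289.4, 168.8]), ([333, 239, 22, 17, 313], [343.64, 247.25])]
side lav [([293, 196, 86, 81, 3810], [329.89, 242.12])]
top red [([312, 210, 8, 9, 60], [315.18, 213.85])]
top orange []
top brass [([250, 170, 13, 17, 160], [256.32, 177.95]), ([358, 195, 11, 16, 128], [363.47, 202.47])]
top lav [([260, 163, 48, 19, 458], [283.16, 171.86]), ([320, 173, 53, 22, 541], [350.97, 184.85]), ([249, 187, 119, 54, 3390], [307.04, 214.6])]
```

View pics/side0z.png

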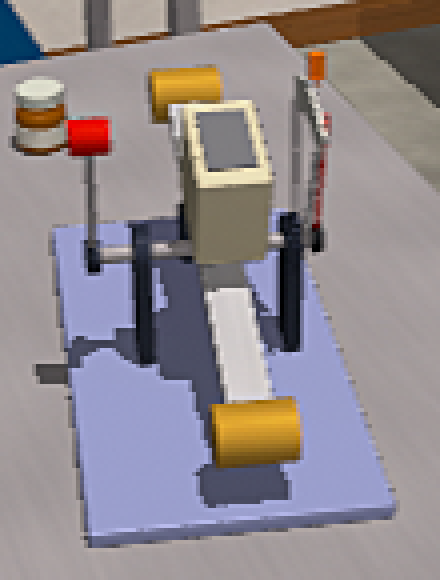

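View pics/top0z.png

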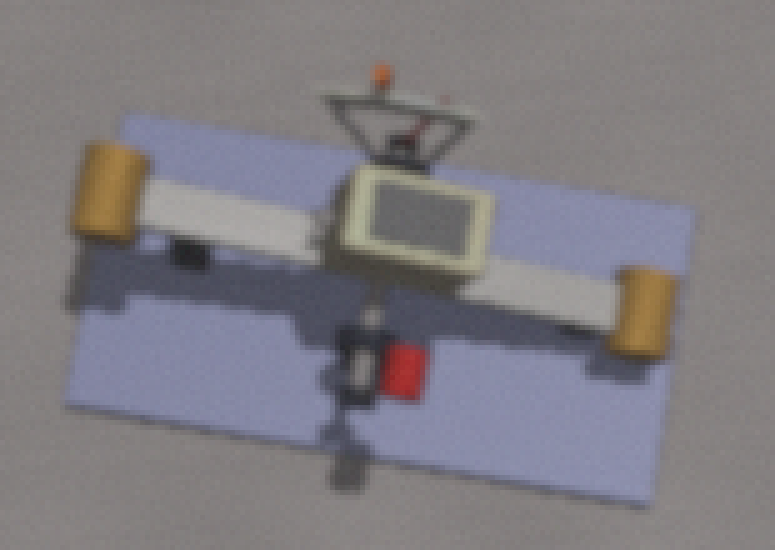

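```bash
python3 - <<'E'
from h import *
C=[(235+a/5-.4,140+b/5-.4) for a,b in((122,112),(695,208),(650,500),(65,401))]
P=np.array([onz("top",*c,0.018) for c in C]);print(P.round(4))
print("sides",[np.linalg.norm(P[i]-P[(i+1)%4]).round(3) for i in range(4)],"c",P.mean(0))
S=[(280+a/4-.4,140+b/4-.4) for a,b in((53,228),(90,537),(396,505))]
Q=np.array([onz("side",*c,0.018) for c in S]);print("side",Q.round(4))
k,e=tri((301.55,173.87),(315.18,213.85));print("knob",k,e)
m,e=tri((358.5,156),(311.2,155));print("marker",m,e)
d=P[1]-P[0]+P[2]-P[3];yv=-d/np.linalg.norm(d);xv=np.array([yv[1],-yv[0],0]);c=P.mean(0);c[2]=0
print("yaw",np.arctan2(-yv[0],yv[1]))
print("knob local",(k-c)@xv,(k-c)@yv,k[2],"marker local",(m-c)@xv,(m-c)@yv,m[2])
# knob by depth
z=np.load("pics/side0.npz");print(z["d"][170:179,297:307].round(3)[::2,::2])
E
```

```text
[[ 0.7586  0.2315  0.018 ]
 [ 0.6544 -0.2561  0.018 ]
 [ 0.407  -0.2028  0.018 ]
 [ 0.5084  0.2811  0.018 ]]
sides [np.float64(0.499), np.float64(0.253), np.float64(0.494), np.float64(0.255)] c [0.58209303 0.01341458 0.018     ]
side [[ 0.5094  0.276   0.018 ]
 [ 0.4046 -0.2105  0.018 ]
 [ 0.6553 -0.2628  0.018 ]]
knob [ 0.47773495 -0.00405917  0.27207458] 0.00020694440348322706
marker [0.69118693 0.00246757 0.29869484] 0.0001837725871327271
yaw -0.20862549164059707
knob local -0.09847614577364393 -0.038709021094741475 0.2720745809575654 marker local 0.10899566553831545 0.011885385897507471 0.2986948380555296
[[1.356 1.356 1.353 1.356 1.349]
 [1.344 1.346 1.346 1.351 1.346]
 [1.345 1.346 1.348 1.345 1.347]
 [1.36  1.349 1.349 1.348 1.346]
 [1.919 1.349 1.353 1.356 1.362]]
```

```bash
cat >> h.py <<'E'
from scipy.spatial.transform import Rotation as Ro
YAW=-0.2086
yv=np.array([-np.sin(YAW),np.cos(YAW),0]);xv=np.array([np.cos(YAW),np.sin(YAW),0]);zv=np.array([0,0,1.])
def Rt(al,s):
    x=-(np.sin(al)*yv+np.cos(al)*zv);z=s*xv;return np.c_[x,np.cross(z,x),z]
KN=np.array([0.477,-0.0035,0.275])
def rel(target_p,target_R):
    s=get_state();R=Ro.from_rotvec(s["tool_rot"]).as_matrix()
    w=Ro.from_matrix(R.T@target_R).as_rotvec(degrees=True)
    return w.round(2),(R.T@(target_p-s["position"])*100).round(2),(target_R.T@(target_p-s["position"])*100).round(2)
E
python3 - <<'E'
from h import *
s=get_state();print(Ro.from_rotvec(s["tool_rot"]).as_matrix().round(3))
for sg in(1,-1):
  print(sg,Rt(-.24,sg).round(3));
  for p in((0.188,.622,.40),(.45,.35,.40),KN+[0,0,.12]): print(rel(np.array(p),Rt(-.24,sg)))
for n,q in(("bottle",(194,258)),("jar",(191,210))): print(n,onz("top",*q,.1))
E
```

```text
[[-0.    -0.957  0.289]
 [-0.002  0.289  0.957]
 [-1.    -0.    -0.002]]
1 [[ 0.049  0.201  0.978]
 [ 0.233  0.95  -0.207]
 [-0.971  0.238  0.   ]]
(array([ 84.73, -10.29,  11.19]), array([-15.94,  -0.04,  -0.  ]), array([-15.48,   3.81,   0.04]))
(array([ 84.73, -10.29,  11.19]), array([-15.91, -32.98, -18.48]), array([-20.52, -16.77,  31.31]))
(array([ 84.73, -10.29,  11.19]), array([-15.35, -45.77, -51.55]), array([-28.12, -49.93,  41.27]))
-1 [[ 0.049 -0.201 -0.978]
 [ 0.233 -0.95   0.207]
 [-0.971 -0.238 -0.   ]]
(array([-94.31, -11.45, -10.53]), array([-15.94,  -0.04,  -0.  ]), array([-15.48,  -3.81,  -0.04]))
(array([-94.31, -11.45, -10.53]), array([-15.91, -32.98, -18.48]), array([-20.52,  16.77, -31.31]))
(array([-94.31, -11.45, -10.53]), array([-15.35, -45.77, -51.55]), array([-28.12,  49.93, -41.27]))
bottle [0.3515648  0.47682109 0.1       ]
jar [0.54313739 0.49367817 0.1       ]
```

Call:
jog_arm(targets=[[0,0,0,-5.3,0,0,8.7],[10.6,0,0,-5.3,0,0,8.7],[10.6,0,0,-5.3,0,0,8.7],[10.6,0,0,0,0,0,8.7],[10.6,0,0,0,0,0,8.7],[10.6,0,0,0,0,0,8.7],[10.6,0,0,0,0,0,8.7],[10.6,0,0,0,0,0,8.7],[10.6,0,0,0,0,0,8.7],[0,0,0,0,0,0,8.7]])

```text
time: 1.35
position: [0.1875, 0.6223, 0.4]
tool_rot: [0.156, 1.565, -0.158]
ft_force: [0.1, 0.0, 0.1]
grip_width: 0.999
```

```bash
python3 - <<'E'
from h import *
print(get_state())
for p in((.45,.35,.40),KN+[0,0,.10]): print(rel(np.array(p),Rt(-.24,1)))
E
```

```text
{'time': 1.35, 'joint_positions': array([-1.40174677,  0.30160227,  0.11397677,  1.16723877, -0.03376742,
        1.67547207, -1.49635205]), 'qd': array([ 5.95854710e-03,  4.29967976e-05, -1.14437829e-02, -1.76579136e-03,
        1.20599337e-03,  4.88074787e-04,  6.37197977e-02]), 'joint_torque': array([-3.71997489e-02, -4.84284139e+01,  1.45826172e+00, -3.18683124e+01,
       -2.83942174e-02, -7.36889499e-02, -6.38631787e-01]), 'position': array([0.18754743, 0.62225214, 0.39998581]), 'tool_rot': array([ 0.15626182,  1.56504862, -0.15777135]), 'ft_force': array([0.10456077, 0.00273539, 0.11130437]), 'torque': array([-0.07743635,  0.08754768,  0.00747241]), 'grip_width': 0.9985861131114564}
(array([ 0.49, -0.05, 13.81]), array([ 2.000e-02, -2.147e+01,  3.113e+01]), array([ -5.04, -20.59,  31.31]))
(array([ 0.49, -0.05, 13.81]), array([  2.56, -55.58,  40.8 ]), array([-10.7 , -54.24,  41.28]))
```

Call:
jog_arm(targets=[[0,0,0,0,-3.0,4.4,8.7],[0,0,0,0,-3.1,4.4,8.7],[0,0,0,0,-3.1,4.5,8.7],[0,0,0,0,-3.1,4.5,8.7],[0,0,0,0,-3.1,4.5,8.7],[0,0,0,0,-3.1,4.4,8.7],[0,0,0,0,-3.1,4.4,8.7],[0,0,0,0,-4.5,1.4,8.7],[0,0,0,0,-4.5,1.4,8.7],[0,0,0,0,-4.5,1.4,8.7]])

```text
time: 2.6
position: [0.4631, 0.2059, 0.4004]
tool_rot: [0.156, 1.565, -0.156]
ft_force: [0.4, -1.2, 0.4]
grip_width: 0.999
```

Call:
jog_arm(targets=[[0,0,0,0,-4.5,1.4,8.7],[0,0,0,0,-4.5,1.4,8.7],[0,0,0,0,-4.5,1.4,8.7],[0,0,0,0,-4.0,1.2,8.7],[0,0,7,0,-2.0,0,8.7],[0,0,6.8,0,0,0,8.7],[0,0,0,0,0,0,8.7]])

```text
time: 3.48
position: [0.4764, 0.0028, 0.4007]
tool_rot: [0.347, 1.531, 0.029]
ft_force: [0.1, 1.2, 0.6]
grip_width: 0.996
```

```bash
python3 - <<'E'
from h import *
s=get_state();print(s["time"],s["position"],s["joint_positions"].round(2))
L=-np.array(Rt(-.24,1)[:,0])
for d in(.08,.002): print(rel(KN+L*d,Rt(-.24,1)))
E
```

```text
3.475 [0.47638618 0.00281881 0.40072706] [-0.72 -0.18  0.72  1.64 -0.12  1.58 -0.21]
(array([ 0.22, -0.01, -0.09]), array([ 4.06, -3.58,  0.18]), array([ 4.07, -3.58,  0.19]))
(array([ 0.22, -0.01, -0.09]), array([11.86, -3.6 ,  0.18]), array([11.87, -3.58,  0.19]))
```

Call:
jog_arm(targets=[[0,0,0,1.0,-1.8,0.2,8.7],[0,0,0,3.0,-1.8,0,8.7],[0,0,0,0,0,0,8.7],[0,0,0,0,0,0,8.7]])

```text
time: 3.98
position: [0.474, -0.0184, 0.3536]
tool_rot: [0.343, 1.533, 0.032]
ft_force: [-0.0, 0.3, 1.0]
grip_width: 1.006
```

```bash
python3 - <<'E'
from h import *
s=get_state();print(s["time"],s["position"],s["joint_positions"].round(2))
L=-np.array(Rt(-.24,1)[:,0])
for d in(.08,.001): print(rel(KN+L*d,Rt(-.24,1)))
for n,box in(("side",(280,120,390,285)),("top",(235,140,390,250))):
    im,d=get_image(n); x0,y0,x1,y1=box
    c=im[y0:y1,x0:x1];cv2.imwrite(f"pics/{n}1z.png",cv2.resize(c,None,fx=3.5,fy=3.5)[:,:,::-1])
    np.savez(f"pics/{n}1.npz",im=im)
    h=masks(im).astype(int);H,S,V=h[...,0],h[...,1],h[...,2];roi=np.zeros(H.shape,bool);roi[y0:y1,x0:x1]=1
    print(n,"red",blobs(roi&((H<5)|(H>174))&(S>150)&(V>70)),"brass",blobs(roi&(H>=15)&(H<28)&(S>130)&(V>100)))
E
```

```text
3.975 [ 0.47396751 -0.01844745  0.35359674] [-0.7  -0.18  0.75  1.73 -0.11  1.51 -0.14]
(array([ 0.5 , -0.1 , -0.01]), array([-0.  , -0.39, -0.02]), array([-0.  , -0.39, -0.01]))
(array([ 0.5 , -0.1 , -0.01]), array([ 7.9 , -0.39, -0.  ]), array([ 7.9 , -0.39, -0.01]))
side red [([297, 169, 10, 10, 88], [301.59, 173.82])] brass [([315, 129, 5, 2, 8], [317.38, 129.62]), ([296, 139, 7, 1, 7], [299.0, 139.0]), ([280, 140, 9, 2, 13], [283.85, 140.46]), ([317, 157, 18, 12, 148], [325.52, 161.18]), ([285, 167, 10, 4, 31], [289.48, 168.74]), ([333, 239, 22, 17, 314], [343.63, 247.27])]
top red [] brass [([251, 170, 12, 17, 159], [256.38, 178.01])]
```

View pics/side1z.png

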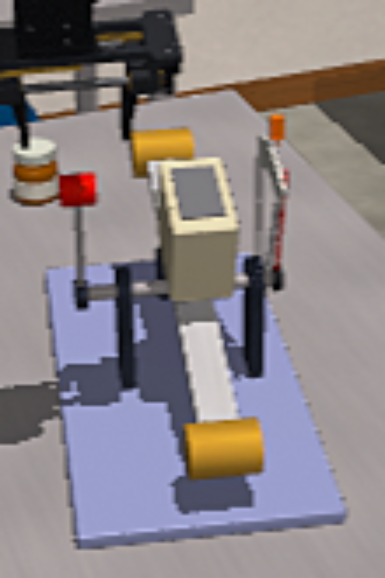

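View pics/top1z.png

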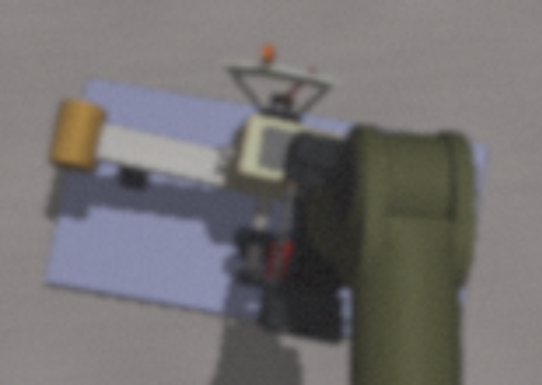

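Call:
jog_arm(targets=[[0,0,0,1.5,-0.4,0,8.7],[0,0,0,2.0,0,0,8.7],[0,0,0,2.0,0,0,8.7],[0,0,0,1.6,0,0,8.7],[0,0,0,0.7,0,0,8.7],[0,0,0,0,0,0,8.7],[0,0,0,0,0,0,8.7]], squeeze=12)

```text
time: 4.95
position: [0.477, -0.0053, 0.2771]
tool_rot: [0.345, 1.531, 0.031]
ft_force: [0.4, 0.4, 0.0]
grip_width: 0.997
```

```bash
python3 - <<'E'
from h import *
s=get_state();print(s["time"],s["position"],s["joint_positions"].round(2),s["ft_force"])
L=-np.array(Rt(-.24,1)[:,0])
print(rel(KN+L*.001,Rt(-.24,1)))
im,d=get_image("side");c=im[130:260,270:400];cv2.imwrite(f"pics/side2z.png",cv2.resize(c,None,fx=4,fy=4)[:,:,::-1])
E
```

```text
4.95 [ 0.47704998 -0.00530901  0.27707739] [-0.7  -0.15  0.77  1.87 -0.14  1.35 -0.12] [0.41627262 0.4112719  0.03522884]
(array([ 0.37, -0.02, -0.07]), array([ 0.14,  0.12, -0.04]), array([ 0.14,  0.12, -0.04]))
```

View pics/side2z.png

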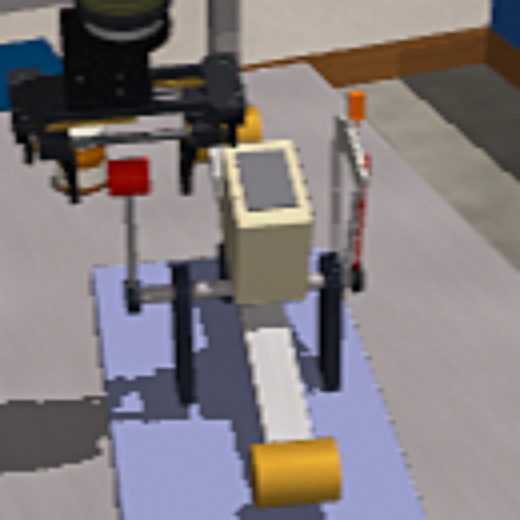

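Call:
jog_arm(targets=[[0,0,0,0.1,0.1,0,5],[0,0,0,0,0,0,3.0],[0,0,0,0,0,0,3.0],[0,0,0,0,0,0,3.0],[0,0,0,0,0,0,3.0],[0,0,0,0,0,0,3.0]], squeeze=12)

```text
time: 5.75
position: [0.4768, -0.0039, 0.2757]
tool_rot: [0.345, 1.533, 0.031]
ft_force: [-1.9, -0.3, 1.9]
grip_width: 0.41
```

```bash
python3 - <<'E'
from h import *
s=get_state();print(s)
im,d=get_image("side");np.savez("pics/side3.npz",im=im)
x0,y0,x1,y1=320,225,370,280
h=masks(im).astype(int);H,S,V=h[...,0],h[...,1],h[...,2];roi=np.zeros(H.shape,bool);roi[y0:y1,x0:x1]=1
print(blobs(roi&(H>=15)&(H<28)&(S>130)&(V>100)))
C=np.array([0.5815,.0105,.13])
for t in(-.24,-.2,0,.1):
  q=C+.015*xv-.22*(np.cos(t)*yv-np.sin(t)*zv)*1; print(t,proj("side",q))
E
```

```text
{'time': 5.75, 'joint_positions': array([-0.70434277, -0.14981414,  0.76475513,  1.86774288, -0.13822703,
        1.34928683, -0.11720867]), 'qd': array([-1.68071759e-03, -7.54727049e-04,  8.25873554e-05,  4.53190218e-04,
       -2.16429364e-03,  5.05761267e-03, -2.48266047e-03]), 'joint_torque': array([ 3.48694462e-03, -1.47423506e+01, -3.06729667e+00, -3.16915154e+01,
       -1.14523619e+00, -8.14073347e-01,  5.53272979e-02]), 'position': array([ 0.47675876, -0.00390134,  0.27567745]), 'tool_rot': array([0.34506648, 1.53272547, 0.0305814 ]), 'ft_force': array([-1.9197902 , -0.32593706,  1.86864521]), 'torque': array([-0.28119487,  0.42107075, -0.07819567]), 'grip_width': 0.4102954359560062}
[([333, 239, 22, 17, 313], [343.64, 247.25])]
-0.24 [343.04200131 247.88025371]
-0.2 [343.15502024 246.17967646]
0 [343.45819334 236.28287338]
0.1 [343.43711327 230.55577329]
```

```bash
cat >> h.py <<'E'
import json,os
from scipy.linalg import expm,solve_discrete_are
from scipy.optimize import brentq
C=np.array([0.5815,.0105,.13])
P0=np.array([0.4768,-0.0039,0.2757])   # TCP as gripped at alpha=-.24
PIV=P0-.15*(np.sin(-.24)*yv+np.cos(.24)*zv)
def alpha(s):
    r=s["position"]-PIV;y,z=r@yv,r[2]
    R=Ro.from_rotvec(s["tool_rot"]).as_matrix();x=R[:,0]
    return np.arctan2(y,z),np.hypot(y,z)-.15,np.arctan2(-x@yv,-x[2]),(s["position"]-P0)@xv
def wcent(im):
    r=im[212:280,320:372].astype(float);w=np.clip((r[...,0]-r[...,2]-40)/60,0,1)
    yy,xx=np.mgrid[212:280,320:372];return (w*xx).sum()/w.sum(),(w*yy).sum()/w.sum(),w.sum()
def wproj(t): return proj("side",C+.015*xv-.22*(np.cos(t)*yv-np.sin(t)*zv))[1]
V0=None
def theta(im):
    off=np.load("voff.npy");v=wcent(im)[1]-off;return brentq(lambda t:wproj(t)-v,-.5,.5)
E
python3 - <<'E'
from h import *
for f in("side0","side1","side3"):
    im=np.load(f"pics/{f}.npz")["im"];c=wcent(im);print(c)
np.save("voff",c[1]-wproj(-.24))
print(theta(im),alpha(get_state()))
p=onplane("side",358.5,156.0,C+.11*xv,xv)-C;print("marker side",p@yv,p[2],np.arctan2(p@yv,p[2]))
p=onplane("top",311.2,155,C+.11*xv,xv)-C;print("marker top",p@yv,p[2])
h=masks(im).astype(int);H,S,V=h[...,0],h[...,1],h[...,2]
m=((H<6)|(H>172))&(S>90);m[:, :350]=0;m[:,372:]=0;m[:152]=0;m[210:]=0
ys,xs=np.nonzero(m);print(sorted(zip(ys.tolist(),xs.tolist()))[:60])
for t in(-.24,0,.05,.1,.15):
  f=lambda r:proj("side",C+.108*xv+r*(np.sin(t)*yv+np.cos(t)*zv)).round(2)
  print(t,f(.15),f(.162),f(.174))
E
```

```text
(np.float64(343.6145627019702), np.float64(247.31345772959452), np.float64(319.76666666666665))
(np.float64(343.61431846602756), np.float64(247.31393288870362), np.float64(319.8666666666667))
(np.float64(343.617849327915), np.float64(247.31530686672923), np.float64(319.9))
-0.24000000000000796 (np.float64(-0.2400814788762682), np.float64(9.458931443051544e-06), np.float64(-0.24098995389489244), np.float64(-2.922671639503233e-05))
marker side 0.01911942055334019 0.16666850052747684 0.11421599530280922
marker top 0.015141300290360033 0.16509916525183532
[(168, 361), (169, 361), (170, 361), (170, 362), (171, 361), (180, 360), (181, 360), (182, 360), (183, 360), (184, 360), (185, 360), (186, 360), (187, 359), (188, 359), (190, 359), (191, 359), (192, 359), (193, 359), (194, 359), (195, 359), (196, 358), (196, 359), (197, 358), (197, 359)]
-0.24 [361.02 168.22] [361.29 165.56] [361.56 162.87]
0 [358.94 162.62] [359.02 159.54] [359.11 156.44]
0.05 [358.5  161.74] [358.55 158.61] [358.6  155.45]
0.1 [358.07 160.98] [358.08 157.79] [358.09 154.59]
0.15 [357.64 160.32] [357.61 157.09] [357.59 153.85]
```

```bash
python3 - <<'E'
from h import *
def wc(im,x0,y0,x1,y1,thr=50):
    r=im[y0:y1,x0:x1].astype(float);w=np.clip((r[...,0]-r[...,2]-thr)/60,0,1)
    yy,xx=np.mgrid[y0:y1,x0:x1];return ((w*xx).sum()/w.sum(),(w*yy).sum()/w.sum()),w.sum()
t=np.load("pics/top0.npz")["im"];s=np.load("pics/side0.npz")["im"]
print(t[150:162,306:317,0].astype(int)-t[150:162,306:317,2])
print(s[150:164,354:364,0].astype(int)-s[150:164,354:364,2])
for th in(30,60):
  a=wc(s,354,151,364,162,th);b=wc(t,306,150,317,159,th);m,e=tri(a[0],b[0]);r=m-C
  print(a,b,e,"local",r@xv,r@yv,r[2],np.arctan2(r@yv,r[2]))
E
```

```text
[[  4   6   4   5   5   6   4   7   6   6   7]
 [  5   4   7   7   6   8   8   6   8   6   6]
 [  7   5   7  12  23  29  22  10   7   3   5]
 [  7   7   8  28  59  74  55  25   9   5   6]
 [  4   5  14  42  82 100  74  32   8   7   5]
 [  6   6  13  41  79  96  68  26   9   6   7]
 [  6   4  10  21  53  69  49  20   8   5   4]
 [  8   8   8  11  26  33  26  14   6   5   5]
 [  7   5   6  10  12  18  13   9   7   7   4]
 [  6   6   4   6   6   6   7   5   4   2   3]
 [  5   5   3   4   3   4   4   3   3   2   1]
 [  4   6   4   5   5   4   3   3   3   3   2]]
[[ 77  80  84  76  76  86  76  51  42  46]
 [ 80  53  41  38  21   4   1   7  10  13]
 [  9   8   2  22  54  52  49  24  13  17]
 [  9  16  11 160 255 250 197  59  10  16]
 [  5   5  13 105 177 166 152  37   9  17]
 [  9   4  -1 112 182 168 169  56  10  19]
 [  8   3   4 100 182 168 168  52   5  15]
 [  8   1   3 101 181 167 171  56   7  18]
 [  9   6   7  92 171 165 169  58   9  17]
 [  7  10  13 123 208 201 161  44  11  17]
 [  5   4  -1 -13   9  54   4  -2  13  19]
 [  6   4   3   2  23  56  22   4   7  17]
 [  6   5   8  12   6   2   4   5   7  10]
 [  5   6   4  15  14   6   9   9   7   7]]
((np.float64(358.54291319274165), np.float64(155.7562530652281)), np.float64(33.98333333333333)) ((np.float64(310.86470588235295), np.float64(154.45294117647057)), np.float64(8.5)) 0.001066734736107509 local 0.11005483911476201 0.01642499242589607 0.1690418580250151 0.09686117718827932
((np.float64(358.527950310559), np.float64(155.91490683229813)), np.float64(26.833333333333336)) ((np.float64(310.8827160493826), np.float64(154.41358024691357)), np.float64(2.7)) 0.0014380810248561867 local 0.11019926666449237 0.01644002535610899 0.1684685230399614 0.0972771403381457
```

```bash
cat > ctl.py <<'E'
import sys
from h import *
# usage: ctl.py ref_target rate nrows   (rate rad/s of the reference); 'look' = log only
a,b,c=3.0,4.29,0.2
if os.path.exists("par.json"): a,b,c=json.load(open("par.json"))
F="log.json";L=json.load(open(F)) if os.path.exists(F) else []
s=get_state();im,_=get_image("side")
al,dr,tilt,dx=alpha(s);th=theta(im)
t=s["time"]
def cont(): # th,w,d,al,aldot
    A=np.zeros((5,5));A[0,1]=1;A[1]=[a,-c,1,b,0];A[3,4]=1;return A
def step(x,al0,al1,dt):
    z=np.r_[x,al0,(al1-al0)/dt];return (expm(cont()*dt)@z)[:3]
e=dict(t=t,th=th,al=al,free=False)
look=sys.argv[1]=="look"
prev=L[-1] if L else None
if prev and prev.get("x"):
    x=np.array(prev["x"]);P=np.array(prev["P"]);dt=t-prev["t"]
    x=step(x,prev["al"],prev["al"],.05);x=step(x,prev["al"],al,dt-.05)
    Fm=expm(cont()*dt)[:3,:3];P=Fm@P@Fm.T+np.diag([1e-6,1e-4*dt,1e-3*dt])
    K=P[:,0]/(P[0,0]+.001**2);inn=th-x[0];x=x+K*inn;P=(np.eye(3)-np.outer(K,[1,0,0]))@P
    e.update(x=x.tolist(),P=P.tolist());ref=prev["ref"]
elif not look:
    w=(th-prev["th"])/(t-prev["t"]);d=-(a*-.24+b*prev["al"])
    x=np.array([th,w*1.5,d]);P=np.diag([1e-6,.03**2,.15**2]);e.update(x=x.tolist(),P=P.tolist());inn=0;ref=th
print(f"t={t:.3f} th={th:.4f} al={al:.4f} drad={dr*1000:.1f}mm tilt-al={tilt-al:.4f} dx={dx*1000:.1f} F={s['ft_force'].round(1)}")
if not look:
    tgt,rate,n=float(sys.argv[1]),float(sys.argv[2]),int(sys.argv[3])
    T=.125
    E=expm(cont()*T);A2=np.zeros((3,3));A2[:2,:2]=E[:2,:2]
    # states th,w,al ; input al_next (ramp)
    A2[:2,2]=E[:2,3]-E[:2,4]/T;B=np.array([[E[0,4]/T],[E[1,4]/T],[1.]])
    Q=np.diag([1,.3,.02]);R=np.array([[.6]])
    S=solve_discrete_are(A2,B,Q,R);Kf=np.linalg.solve(R+B.T@S@B,B.T@S@A2)[0]
    y=step(x,al,al,.05);u=al;out=[];ref0=ref;dd=[]
    for i in range(n):
        v=np.sign(tgt-ref)*min(rate,abs(tgt-ref)/T);ref+=v*T
        ue=-(a*ref+x[2])/b
        un=ue-Kf@np.array([y[0]-ref,y[1]-v,u-ue]);un=np.clip(un,u-.12,u+.12)
        y=step(y,u,un,T);d=un-u;dd.append(d)
        out.append([round(-57.3*d,1),round(15*np.sin(d),2)]);u=un
    e["ref"]=ref
    print(f" x: th={x[0]:.4f} w={x[1]:.4f} d={x[2]:.4f} inn={inn:.4f} ref={ref:.3f} -> pred th={y[0]:.4f} w={y[1]:.4f}")
    print(" total tx corr cm (+=inward)",round(dr*100,2)," rows [wz,ty]:",out, "al_cmd",round(u,4))
L.append(e);json.dump(L,open(F,"w"))
E
python3 ctl.py look
```

```text
t=5.800 th=-0.2400 al=-0.2401 drad=0.0mm tilt-al=-0.0009 dx=-0.0 F=[-1.5  0.5  0.2]
```

Call:
jog_arm(targets=[[0,0,-2,0,0.5,0,3.0],[0,0,-3,0.02,0.8,0,3.0],[0,0,-3,0.02,0.8,0,3.0],[0,0,-2,0.0,0.5,0,3.0],[0,0,0,0,0,0,3.0]])

```text
time: 6.48
position: [0.4823, 0.0219, 0.2803]
tool_rot: [0.209, 1.557, -0.105]
ft_force: [-2.4, -0.7, 4.7]
grip_width: 0.413
```

```bash
python3 ctl.py look
```

```text
t=6.475 th=-0.2400 al=-0.0620 drad=0.6mm tilt-al=-0.0043 dx=0.0 F=[-2.4 -0.7  4.7]
```

Call:
jog_arm(targets=[[0,0,-2.0,0.06,0.6,0,3.0],[0,0,0,0,0,0,3.0],[0,0,0,0,0,0,3.0]])

```text
time: 6.9
position: [0.4833, 0.0268, 0.2805]
tool_rot: [0.185, 1.561, -0.134]
ft_force: [-2.5, -0.2, 7.4]
grip_width: 0.412
```

```bash
python3 ctl.py look
```

```text
t=6.900 th=-0.2400 al=-0.0283 drad=0.5mm tilt-al=-0.0042 dx=0.0 F=[-2.5 -0.2  7.4]
```

Call:
jog_arm(targets=[[0,0,-2.0,0.02,0.6,0,3.0],[0,0,0,0,0,0,3.0],[0,0,0,0,0,0,3.0]])

```text
time: 7.32
position: [0.4846, 0.0327, 0.2806]
tool_rot: [0.157, 1.564, -0.161]
ft_force: [-2.7, -0.9, 7.6]
grip_width: 0.406
```

```bash
python3 ctl.py look
```

```text
t=7.325 th=-0.2400 al=0.0120 drad=0.6mm tilt-al=-0.0098 dx=0.1 F=[-2.7 -0.9  7.6]
```

Call:
jog_arm(targets=[[0,0,-2.0,0.02,0.5,0,3.0],[0,0,0,0,0,0,3.0],[0,0,0,0,0,0,3.0]])

```text
time: 7.75
position: [0.4857, 0.0377, 0.2804]
tool_rot: [0.13, 1.568, -0.189]
ft_force: [-2.2, 0.5, 7.2]
grip_width: 0.411
```

```bash
python3 ctl.py look
```

```text
t=7.750 th=-0.2399 al=0.0454 drad=0.6mm tilt-al=-0.0082 dx=0.1 F=[-2.2  0.5  7.2]
```

Call:
jog_arm(targets=[[0,0,-2.0,-0.03,0.5,0,3.0],[0,0,0,0,0,0,3.0],[0,0,0,0,0,0,3.0]])

```text
time: 8.18
position: [0.4867, 0.0424, 0.2802]
tool_rot: [0.103, 1.571, -0.216]
ft_force: [-1.9, 0.2, 5.9]
grip_width: 0.416
```

```bash
python3 ctl.py look
```

```text
t=8.175 th=-0.2402 al=0.0778 drad=0.6mm tilt-al=-0.0053 dx=0.1 F=[-1.9  0.2  5.9]
```

Call:
jog_arm(targets=[[0,0,-2.0,0,0.5,0,3.0],[0,0,0,0,0,0,3.0],[0,0,0,0,0,0,3.0]])

```text
time: 8.6
position: [0.4877, 0.0474, 0.2797]
tool_rot: [0.075, 1.573, -0.244]
ft_force: [-0.6, -0.9, 6.1]
grip_width: 0.414
```

```bash
python3 ctl.py look
```

```text
t=8.600 th=-0.2400 al=0.1120 drad=0.7mm tilt-al=-0.0039 dx=0.1 F=[-0.6 -0.9  6.1]
```

Call:
jog_arm(targets=[[0,0,-1.9,0,0.5,0,3.0],[0,0,0,0,0,0,3.0],[0,0,0,0,0,0,3.0]])

```text
time: 9.02
position: [0.4888, 0.0524, 0.2791]
tool_rot: [0.048, 1.575, -0.27]
ft_force: [-1.1, -0.7, 5.5]
grip_width: 0.412
```

```bash
python3 ctl.py look
```

```text
t=9.025 th=-0.2400 al=0.1461 drad=0.7mm tilt-al=-0.0044 dx=0.1 F=[-1.1 -0.7  5.5]
```

Call:
jog_arm(targets=[[0,0,-1.7,0,0.45,0,3.0],[0,0,0,0,0,0,3.0],[0,0,0,0,0,0,3.0]])

```text
time: 9.45
position: [0.4898, 0.0569, 0.2784]
tool_rot: [0.024, 1.577, -0.294]
ft_force: [-0.0, -0.9, 5.5]
grip_width: 0.413
```

```bash
python3 ctl.py look
```

```text
t=9.450 th=-0.2400 al=0.1768 drad=0.8mm tilt-al=-0.0050 dx=0.1 F=[-0.  -0.9  5.5]
```

Call:
jog_arm(targets=[[0,0,-1.7,0,0.45,0,3.0],[0,0,0,0,0,0,3.0],[0,0,0,0,0,0,3.0]])

```text
time: 9.88
position: [0.4907, 0.0613, 0.2776]
tool_rot: [0.0, 1.578, -0.317]
ft_force: [-0.5, -1.0, 5.1]
grip_width: 0.415
```

```bash
python3 ctl.py look
```

```text
t=9.875 th=-0.2396 al=0.2073 drad=0.8mm tilt-al=-0.0054 dx=0.1 F=[-0.5 -1.   5.1]
```

Call:
jog_arm(targets=[[0,0,0,0,0,0,3.0],[0,0,0,0,0,0,3.0]])

```text
time: 10.18
position: [0.4907, 0.0613, 0.2776]
tool_rot: [0.001, 1.578, -0.317]
ft_force: [-0.0, -0.0, 6.1]
grip_width: 0.414
```

```bash
python3 ctl.py look
```

```text
t=10.175 th=-0.2397 al=0.2072 drad=0.8mm tilt-al=-0.0057 dx=0.1 F=[-0.  -0.   6.1]
```

Call:
jog_arm(targets=[[0,0,-1.1,0,0.3,0,3.0],[0,0,0,0,0,0,3.0],[0,0,0,0,0,0,3.0]])

```text
time: 10.6
position: [0.4913, 0.0642, 0.277]
tool_rot: [-0.015, 1.579, -0.332]
ft_force: [0.6, -0.2, 5.4]
grip_width: 0.412
```

```bash
python3 ctl.py look
```

```text
t=10.600 th=-0.2363 al=0.2269 drad=0.9mm tilt-al=-0.0057 dx=0.1 F=[ 0.6 -0.2  5.4]
```

```bash
sed -i 's/b\*prev\["al"\])$/b*.215)/; s/w\*1.5,d/w,d/' ctl.py; grep -n "b\*.215\|th,w,d\]" ctl.py; python3 ctl.py 0.09 0.08 2
```

```text
24:    w=(th-prev["th"])/(t-prev["t"]);d=-(a*-.24+b*.215)
25:    x=np.array([th,w,d]);P=np.diag([1e-6,.03**2,.15**2]);e.update(x=x.tolist(),P=P.tolist());inn=0;ref=th
t=10.650 th=-0.2342 al=0.2267 drad=0.9mm tilt-al=-0.0056 dx=0.1 F=[-0.1  0.5  5.6]
 x: th=-0.2342 w=0.0431 d=-0.2024 inn=0.0000 ref=-0.214 -> pred th=-0.2165 w=0.0785
 total tx corr cm (+=inward) 0.09  rows [wz,ty]: [[np.float64(-1.3), np.float64(0.34)], [np.float64(1.4), np.float64(-0.37)]] al_cmd 0.2248
```

Call:
jog_arm(targets=[[0,0,-1.3,0,0.34,0,3.0],[0,0,1.4,0,-0.37,0,3.0]])

```text
time: 10.95
position: [0.4915, 0.0651, 0.2767]
tool_rot: [-0.016, 1.579, -0.329]
ft_force: [-0.9, -0.9, 4.5]
grip_width: 0.415
```

```bash
python3 ctl.py 0.09 0.08 2
```

```text
t=10.950 th=-0.2216 al=0.2332 drad=0.8mm tilt-al=-0.0135 dx=0.1 F=[-0.9 -0.9  4.5]
 x: th=-0.2216 w=0.0527 d=-0.2320 inn=-0.0039 ref=-0.194 -> pred th=-0.2006 w=0.0872
 total tx corr cm (+=inward) 0.08  rows [wz,ty]: [[np.float64(-0.4), np.float64(0.1)], [np.float64(1.4), np.float64(-0.35)]] al_cmd 0.2162
```

```bash
python3 - <<'E'
s=open("ctl.py").read()
s=s.replace('x=step(x,prev["al"],prev["al"],.05);x=step(x,prev["al"],al,dt-.05)','pc=prev.get("cmd0",prev["al"]);x=step(x,prev["al"],pc,.05);x=step(x,pc,al,dt-.05)')
s=s.replace('y=step(x,al,al,.05);u=al;','cmd0=prev.get("cmd",al);e["cmd0"]=cmd0;y=step(x,al,cmd0,.05);u=cmd0;')
s=s.replace('e["ref"]=ref\n','e["ref"]=ref;e["cmd"]=cmd0+sum(o[1] for o in out)/15\n')
s=s.replace('out.append([round(-57.3*d,1),round(15*np.sin(d),2)])','out.append([float(round(-57.3*d,1)),float(round(15*np.sin(d),2))])')
open("ctl.py","w").write(s)
import json
L=json.load(open("log.json"));L[-1]["cmd0"]=.2248;L[-1]["cmd"]=.2248-.25/15;json.dump(L,open("log.json","w"))
E
```

Call:
jog_arm(targets=[[0,0,-0.4,0,0.1,0,3.0],[0,0,1.4,0,-0.35,0,3.0]])

```text
time: 11.25
position: [0.4908, 0.0623, 0.2772]
tool_rot: [-0.001, 1.578, -0.315]
ft_force: [1.4, -1.5, 5.1]
grip_width: 0.41
```

```bash
python3 ctl.py 0.09 0.08 2
```

```text
t=11.250 th=-0.1990 al=0.2138 drad=0.7mm tilt-al=-0.0121 dx=0.0 F=[ 1.4 -1.5  5.1]
 x: th=-0.1991 w=0.0902 d=-0.1951 inn=0.0037 ref=-0.174 -> pred th=-0.1700 w=0.0949
 total tx corr cm (+=inward) 0.07  rows [wz,ty]: [[2.2, -0.59], [0.4, -0.1]] al_cmd 0.1622
```

Call:
jog_arm(targets=[[0,0,2.2,0,-0.59,0,3.0],[0,0,0.4,0,-0.1,0,3.0]])

```text
time: 11.55
position: [0.489, 0.0536, 0.2787]
tool_rot: [0.04, 1.577, -0.281]
ft_force: [2.1, -1.1, 0.9]
grip_width: 0.414
```

```bash
python3 ctl.py 0.09 0.08 2
```

```text
t=11.550 th=-0.1750 al=0.1545 drad=0.5mm tilt-al=-0.0006 dx=0.0 F=[ 2.1 -1.1  0.9]
 x: th=-0.1748 w=0.0775 d=-0.2280 inn=-0.0057 ref=-0.154 -> pred th=-0.1520 w=0.0832
 total tx corr cm (+=inward) 0.05  rows [wz,ty]: [[-1.6, 0.42], [0.9, -0.25]] al_cmd 0.1738
```

Call:
jog_arm(targets=[[0,0,-1.6,0,0.42,0,3.0],[0,0,0.9,0,-0.25,0,3.0]])

```text
time: 11.85
position: [0.4899, 0.058, 0.278]
tool_rot: [0.023, 1.577, -0.289]
ft_force: [3.6, -2.7, 1.8]
grip_width: 0.412
```

```bash
python3 ctl.py 0.09 0.08 2
```

```text
t=11.850 th=-0.1587 al=0.1846 drad=0.5mm tilt-al=-0.0152 dx=-0.0 F=[ 3.6 -2.7  1.8]
 x: th=-0.1584 w=0.0576 d=-0.2532 inn=-0.0057 ref=-0.134 -> pred th=-0.1380 w=0.0837
 total tx corr cm (+=inward) 0.05  rows [wz,ty]: [[-1.6, 0.41], [1.3, -0.34]] al_cmd 0.1777
```

```bash
python3 - <<'E'
s=open("ctl.py").read()
s=s.replace('Q=np.diag([1,.3,.02]);R=np.array([[.6]])','A2=A2+B@np.array([[0,0,1.]]);A2[2,2]=1;Q=np.diag([1,.3,.02]);R=np.array([[4.]])')
s=s.replace('un=ue-Kf@','un=u-Kf@')
open("ctl.py","w").write(s)
E
cat >> ctl.py <<'E'
if not look: print("poles",np.abs(np.linalg.eigvals(A2-B@Kf[None])).round(2),"K",Kf.round(2))
E
python3 ctl.py 0.09 0.08 2
```

```text
t=11.900 th=-0.1565 al=0.1758 drad=0.5mm tilt-al=-0.0074 dx=0.0 F=[ 4.1 -1.4  1.3]
 x: th=-0.1562 w=0.0569 d=-0.2563 inn=-0.0010 ref=-0.114 -> pred th=-0.1363 w=0.0818
 total tx corr cm (+=inward) 0.05  rows [wz,ty]: [[-0.7, 0.18], [0.1, -0.04]] al_cmd 0.1876
poles [0.8  0.75 0.75] K [0.8  0.43 0.65]
```

```bash
python3 - <<'E'
import json
L=json.load(open("log.json"));L[-1]["cmd0"]=.1738;L[-1]["cmd"]=.1738+.16/15;L[-1]["ref"]=-.125;json.dump(L,open("log.json","w"))
E
```

Call:
jog_arm(targets=[[0,0,-0.6,0,0.14,0,3.0],[0,0,0,0,0.02,0,3.0]])

```text
time: 12.2
position: [0.49, 0.0586, 0.2779]
tool_rot: [0.017, 1.578, -0.298]
ft_force: [4.6, -2.9, -1.1]
grip_width: 0.414
```

```bash
python3 ctl.py 0.09 0.08 2
```

```text
t=12.200 th=-0.1400 al=0.1888 drad=0.6mm tilt-al=-0.0096 dx=-0.0 F=[ 4.6 -2.9 -1.1]
 x: th=-0.1398 w=0.0660 d=-0.2691 inn=-0.0028 ref=-0.105 -> pred th=-0.1156 w=0.0946
 total tx corr cm (+=inward) 0.06  rows [wz,ty]: [[0.4, -0.09], [0.7, -0.18]] al_cmd 0.1665
poles [0.8  0.75 0.75] K [0.8  0.43 0.65]
```

Call:
jog_arm(targets=[[0,0,0.4,0,-0.09,0,3.0],[0,0,0.7,0,-0.18,0,3.0]])

```text
time: 12.5
position: [0.4894, 0.0559, 0.2783]
tool_rot: [0.033, 1.577, -0.283]
ft_force: [4.7, -2.3, -0.6]
grip_width: 0.417
```

```bash
python3 ctl.py 0.09 0.08 2
```

```text
t=12.500 th=-0.1181 al=0.1700 drad=0.5mm tilt-al=-0.0104 dx=-0.0 F=[ 4.7 -2.3 -0.6]
 x: th=-0.1180 w=0.0867 d=-0.2792 inn=-0.0025 ref=-0.085 -> pred th=-0.0890 w=0.1043
 total tx corr cm (+=inward) 0.05  rows [wz,ty]: [[0.7, -0.19], [0.8, -0.21]] al_cmd 0.1398
poles [0.8  0.75 0.75] K [0.8  0.43 0.65]
```

Call:
jog_arm(targets=[[0,0,0.7,0,-0.19,0,3.0],[0,0,0.8,0,-0.21,0,3.0]])

```text
time: 12.8
position: [0.4886, 0.0521, 0.2789]
tool_rot: [0.054, 1.575, -0.262]
ft_force: [4.1, -1.2, -2.4]
grip_width: 0.416
```

```bash
python3 ctl.py 0.09 0.08 2
```

```text
t=12.800 th=-0.0942 al=0.1436 drad=0.4mm tilt-al=-0.0105 dx=-0.0 F=[ 4.1 -1.2 -2.4]
 x: th=-0.0939 w=0.0882 d=-0.3012 inn=-0.0054 ref=-0.065 -> pred th=-0.0665 w=0.0954
 total tx corr cm (+=inward) 0.04  rows [wz,ty]: [[0.2, -0.05], [0.5, -0.12]] al_cmd 0.1283
poles [0.8  0.75 0.75] K [0.8  0.43 0.65]
```

Call:
jog_arm(targets=[[0,0,0.2,0,-0.05,0,3.0],[0,0,0.5,0,-0.12,0,3.0]])

```text
time: 13.1
position: [0.4883, 0.0505, 0.2791]
tool_rot: [0.063, 1.574, -0.253]
ft_force: [5.1, -2.6, -1.9]
grip_width: 0.412
```

```bash
python3 ctl.py 0.09 0.08 2
```

```text
t=13.100 th=-0.0727 al=0.1327 drad=0.4mm tilt-al=-0.0115 dx=-0.0 F=[ 5.1 -2.6 -1.9]
 x: th=-0.0724 w=0.0758 d=-0.3271 inn=-0.0063 ref=-0.045 -> pred th=-0.0486 w=0.0857
 total tx corr cm (+=inward) 0.04  rows [wz,ty]: [[-0.2, 0.05], [0.3, -0.07]] al_cmd 0.1275
poles [0.8  0.75 0.75] K [0.8  0.43 0.65]
```

```bash
cat > fit.py <<'E'
import json,numpy as np
from scipy.linalg import expm
from scipy.optimize import least_squares
L=[e for e in json.load(open("log.json")) if "x" in e]
def sim(p):
    a,b,d,th,w=p;c=.2
    A=np.zeros((5,5));A[0,1]=1;A[1]=[a,-c,1,b,0];A[3,4]=1
    x=np.array([th,w]);out=[th]
    for e,f in zip(L,L[1:]):
        pc=e.get("cmd0",e["al"]);
        for u0,u1,dt in((e["al"],pc,.05),(pc,f["al"],f["t"]-e["t"]-.05)):
            if dt<=1e-6: continue
            x=(expm(A*dt)@np.r_[x,d,u0,(u1-u0)/dt])[:2]
        out.append(x[0])
    return np.array(out)
m=np.array([e["th"] for e in L])
for fixb in(True,False):
    f=lambda p:np.r_[(sim(p)-m)/.002,(p[1]-4.29)/(1e-3 if fixb else .6),(p[0]-3)/.7]
    r=least_squares(f,[3,4.29,-.25,m[0],.04]);print(r.x.round(3),((sim(r.x)-m)*1000).round(1))
E
python3 fit.py
```

```text
[ 2.096  4.29  -0.426 -0.235  0.038] [-0.5  1.2 -0.4 -0.6  0.1  0.6  0.3 -0.7 -0.6  0.5]
[ 2.223  4.598 -0.462 -0.235  0.036] [-0.4  0.9 -0.5 -0.4  0.3  0.6  0.2 -0.7 -0.5  0.5]
```

```bash
python3 - <<'E'
import json
json.dump([2.1,4.29,.2],open("par.json","w"))
L=json.load(open("log.json"));e=L[-1];e["cmd"]=e["cmd0"]=e["al"]-.003;e["x"][2]=-.426;e["ref"]=-.06
P=e["P"];P[2][2]=min(P[2][2],.02**2)
import numpy as np
e["P"]=np.diag([1e-6,.01**2,.03**2]).tolist();json.dump(L,open("log.json","w"))
E
python3 ctl.py 0.09 0.08 2
```

```text
t=13.150 th=-0.0695 al=0.1293 drad=0.4mm tilt-al=-0.0084 dx=-0.0 F=[ 5.8 -2.  -1.3]
 x: th=-0.0692 w=0.0731 d=-0.4263 inn=-0.0009 ref=-0.040 -> pred th=-0.0472 w=0.0790
 total tx corr cm (+=inward) 0.04  rows [wz,ty]: [[-0.6, 0.15], [-0.0, 0.01]] al_cmd 0.1402
poles [0.8  0.76 0.76] K [0.65 0.41 0.64]
```

Call:
jog_arm(targets=[[0,0,-0.6,0,0.15,0,3.0],[0,0,0,0,0.01,0,3.0]])

```text
time: 13.45
position: [0.4886, 0.0521, 0.2789]
tool_rot: [0.054, 1.575, -0.261]
ft_force: [5.0, -1.7, -1.4]
grip_width: 0.412
```

```bash
python3 ctl.py 0.09 0.08 2
```

```text
t=13.450 th=-0.0501 al=0.1442 drad=0.4mm tilt-al=-0.0121 dx=-0.0 F=[ 5.  -1.7 -1.4]
 x: th=-0.0500 w=0.0693 d=-0.4365 inn=-0.0029 ref=-0.020 -> pred th=-0.0265 w=0.0876
 total tx corr cm (+=inward) 0.04  rows [wz,ty]: [[0.1, -0.02], [0.4, -0.09]] al_cmd 0.1327
poles [0.8  0.76 0.76] K [0.65 0.41 0.64]
```

Call:
jog_arm(targets=[[0,0,0.1,0,-0.02,0,3.0],[0,0,0.4,0,-0.09,0,3.0]])

```text
time: 13.75
position: [0.4884, 0.051, 0.279]
tool_rot: [0.061, 1.575, -0.254]
ft_force: [5.5, -1.9, -2.7]
grip_width: 0.411
```

```bash
python3 ctl.py 0.09 0.08 3
```

```text
t=13.750 th=-0.0252 al=0.1362 drad=0.4mm tilt-al=-0.0130 dx=-0.0 F=[ 5.5 -1.9 -2.7]
 x: th=-0.0253 w=0.0924 d=-0.4303 inn=0.0012 ref=0.010 -> pred th=0.0179 w=0.1028
 total tx corr cm (+=inward) 0.04  rows [wz,ty]: [[1.0, -0.26], [0.8, -0.21], [0.6, -0.16]] al_cmd 0.0911
poles [0.8  0.76 0.76] K [0.65 0.41 0.64]
```

Call:
jog_arm(targets=[[0,0,1.0,0,-0.26,0,3.0],[0,0,0.8,0,-0.21,0,3.0],[0,0,0.6,0,-0.16,0,3.0]])

```text
time: 14.18
position: [0.487, 0.0448, 0.2796]
tool_rot: [0.095, 1.572, -0.221]
ft_force: [4.8, -2.1, -2.2]
grip_width: 0.412
```

```bash
python3 ctl.py 0.09 0.08 3
```

```text
t=14.175 th=0.0170 al=0.0939 drad=0.2mm tilt-al=-0.0133 dx=-0.1 F=[ 4.8 -2.1 -2.2]
 x: th=0.0170 w=0.1031 d=-0.4369 inn=-0.0019 ref=0.040 -> pred th=0.0583 w=0.0895
 total tx corr cm (+=inward) 0.02  rows [wz,ty]: [[0.6, -0.15], [0.4, -0.1], [0.3, -0.08]] al_cmd 0.0692
poles [0.8  0.76 0.76] K [0.65 0.41 0.64]
```

Call:
jog_arm(targets=[[0,0,0.6,0,-0.15,0,3.0],[0,0,0.4,0,-0.1,0,3.0],[0,0,0.3,0,-0.08,0,3.0]])

```text
time: 14.6
position: [0.4863, 0.0417, 0.2797]
tool_rot: [0.113, 1.57, -0.204]
ft_force: [5.5, -1.1, -3.1]
grip_width: 0.41
```

```bash
python3 ctl.py 0.09 0.08 3
```

```text
t=14.600 th=0.0547 al=0.0728 drad=0.1mm tilt-al=-0.0147 dx=-0.1 F=[ 5.5 -1.1 -3.1]
 x: th=0.0548 w=0.0821 d=-0.4509 inn=-0.0044 ref=0.070 -> pred th=0.0873 w=0.0748
 total tx corr cm (+=inward) 0.01  rows [wz,ty]: [[-0.1, 0.02], [0.0, -0.01], [0.1, -0.04]] al_cmd 0.0676
poles [0.8  0.76 0.76] K [0.65 0.41 0.64]
```

Call:
jog_arm(targets=[[0,0,0.4,0,-0.1,0,3.0],[0,0,0.4,0,-0.1,0,3.0],[0,0,0.2,0,-0.05,0,3.0]])

```text
time: 15.02
position: [0.4858, 0.0393, 0.2798]
tool_rot: [0.126, 1.569, -0.19]
ft_force: [5.4, -0.5, -3.6]
grip_width: 0.408
```

```bash
python3 - <<'E'
import json
L=json.load(open("log.json"));L[-1]["cmd"]-=.22/15;json.dump(L,open("log.json","w"))
E
python3 ctl.py 0.09 0.05 3
```

```text
t=15.025 th=0.0863 al=0.0564 drad=0.1mm tilt-al=-0.0157 dx=-0.1 F=[ 5.4 -0.5 -3.6]
 x: th=0.0863 w=0.0653 d=-0.4491 inn=0.0006 ref=0.089 -> pred th=0.1098 w=0.0462
 total tx corr cm (+=inward) 0.01  rows [wz,ty]: [[0.3, -0.07], [0.1, -0.03], [0.0, -0.01]] al_cmd 0.0456
poles [0.8  0.76 0.76] K [0.65 0.41 0.64]
```

Call:
jog_arm(targets=[[0,0,1.2,0,-0.32,0,3.0],[0,0,0.4,0,-0.1,0,3.0],[0,0,-0.6,0,0.15,0,3.0]])

```text
time: 15.45
position: [0.4853, 0.0365, 0.2799]
tool_rot: [0.141, 1.567, -0.176]
ft_force: [6.0, 0.2, -3.2]
grip_width: 0.414
```

```bash
python3 - <<'E'
import json
L=json.load(open("log.json"));L[-1]["cmd"]=L[-1]["cmd0"]-.27/15;json.dump(L,open("log.json","w"))
E
python3 ctl.py 0.09 0.05 3; python3 - <<'E'
from h import *
im,_=get_image("side");c=im[140:215,330:390];cv2.imwrite("pics/side5z.png",cv2.resize(c,None,fx=8,fy=8,interpolation=cv2.INTER_CUBIC)[:,:,::-1])
E
```

```text
t=15.450 th=0.1084 al=0.0378 drad=0.0mm tilt-al=-0.0151 dx=-0.1 F=[ 6.   0.2 -3.2]
 x: th=0.1085 w=0.0393 d=-0.4522 inn=-0.0009 ref=0.090 -> pred th=0.1170 w=-0.0013
 total tx corr cm (+=inward) 0.0  rows [wz,ty]: [[0.4, -0.1], [0.3, -0.07], [-0.1, 0.03]] al_cmd 0.0257
poles [0.8  0.76 0.76] K [0.65 0.41 0.64]
```

View pics/side5z.png

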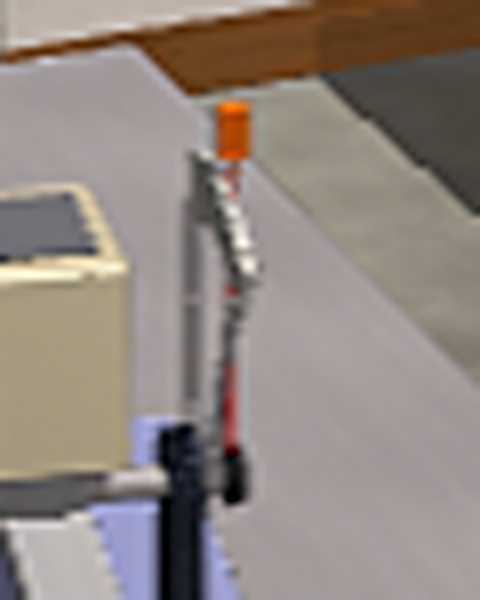

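Call:
jog_arm(targets=[[0,0,0.5,0,-0.14,0,3.0],[0,0,0.3,0,-0.07,0,3.0],[0,0,-0.1,0,0.03,0,3.0]])

```text
time: 15.92
position: [0.4849, 0.035, 0.2799]
tool_rot: [0.15, 1.566, -0.166]
ft_force: [5.8, -1.3, -3.8]
grip_width: 0.416
```

```bash
python3 - <<'E'
import json
L=json.load(open("log.json"));L[-1]["cmd"]-=.04/15;json.dump(L,open("log.json","w"))
from h import *
E
python3 ctl.py 0.09 0.05 3
```

```text
t=15.925 th=0.1188 al=0.0275 drad=-0.0mm tilt-al=-0.0168 dx=-0.1 F=[ 5.8 -1.3 -3.8]
 x: th=0.1188 w=0.0028 d=-0.4506 inn=0.0005 ref=0.090 -> pred th=0.1127 w=-0.0252
 total tx corr cm (+=inward) -0.0  rows [wz,ty]: [[-0.4, 0.1], [-0.4, 0.11], [-0.4, 0.11]] al_cmd 0.0438
poles [0.8  0.76 0.76] K [0.65 0.41 0.64]
```

Call:
jog_arm(targets=[[0,0,-0.3,0,0.08,0,3.0],[0,0,-0.4,0,0.1,0,3.0],[0,0,-0.4,0,0.11,0,3.0]])

```text
time: 16.35
position: [0.4856, 0.038, 0.2799]
tool_rot: [0.134, 1.568, -0.182]
ft_force: [6.1, -1.2, -3.3]
grip_width: 0.413
```

```bash
python3 - <<'E'
import json
L=json.load(open("log.json"));L[-1]["cmd"]-=.03/15;json.dump(L,open("log.json","w"))
from h import *
im,_=get_image("top");c=im[145:190,285:345];cv2.imwrite("pics/top5z.png",cv2.resize(c,None,fx=8,fy=8,interpolation=cv2.INTER_CUBIC)[:,:,::-1])
E
python3 ctl.py 0.09 0.05 3
```

```text
t=16.400 th=0.1191 al=0.0498 drad=0.1mm tilt-al=-0.0191 dx=-0.1 F=[ 5.4 -0.5 -2.6]
 x: th=0.1189 w=-0.0028 d=-0.4297 inn=0.0071 ref=0.090 -> pred th=0.1160 w=-0.0156
 total tx corr cm (+=inward) 0.01  rows [wz,ty]: [[0.5, -0.13], [0.1, -0.03], [-0.1, 0.03]] al_cmd 0.0329
poles [0.8  0.76 0.76] K [0.65 0.41 0.64]
```

View pics/top5z.png

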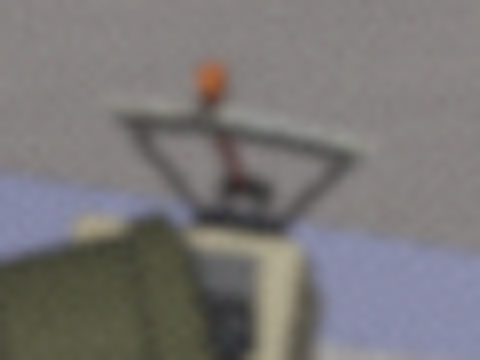

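Call:
jog_arm(targets=[[0,0,0.5,0,-0.13,0,3.0],[0,0,0.1,0,-0.03,0,3.0],[0,0,-0.1,0,0.03,0,3.0]])

```text
time: 16.82
position: [0.4853, 0.0366, 0.2799]
tool_rot: [0.141, 1.567, -0.175]
ft_force: [5.7, -1.0, -3.1]
grip_width: 0.415
```

```bash
python3 ctl.py 0.09 0.05 3
```

```text
t=16.825 th=0.1201 al=0.0382 drad=0.0mm tilt-al=-0.0168 dx=-0.1 F=[ 5.7 -1.  -3.1]
 x: th=0.1200 w=0.0018 d=-0.4217 inn=0.0024 ref=0.090 -> pred th=0.1171 w=-0.0176
 total tx corr cm (+=inward) 0.0  rows [wz,ty]: [[0.4, -0.1], [0.0, -0.0], [-0.2, 0.05]] al_cmd 0.0297
poles [0.8  0.76 0.76] K [0.65 0.41 0.64]
```

Call:
jog_arm(targets=[[0,0,0.6,0,-0.16,0,3.0],[0,0,0.1,0,-0.03,0,3.0],[0,0,-0.2,0,0.05,0,3.0]])

```text
time: 17.25
position: [0.485, 0.0353, 0.2799]
tool_rot: [0.148, 1.566, -0.168]
ft_force: [5.1, -1.5, -4.8]
grip_width: 0.414
```

```bash
sed -i 's/cmd0=prev.get("cmd",al);/cmd0=.5*prev.get("cmd",al)+.5*al;/' ctl.py; python3 - <<'E'
import json
L=json.load(open("log.json"));e=L[-1];e["cmd0"]=e["al"];e["cmd"]=e["al"]-.14/15;json.dump(L,open("log.json","w"))
E
python3 ctl.py 0.09 0.05 3
```

```text
t=17.250 th=0.1194 al=0.0290 drad=-0.0mm tilt-al=-0.0164 dx=-0.1 F=[ 5.1 -1.5 -4.8]
 x: th=0.1194 w=-0.0079 d=-0.4216 inn=0.0000 ref=0.090 -> pred th=0.1123 w=-0.0230
 total tx corr cm (+=inward) -0.0  rows [wz,ty]: [[-0.1, 0.02], [-0.2, 0.06], [-0.3, 0.07]] al_cmd 0.0387
poles [0.8  0.76 0.76] K [0.65 0.41 0.64]
```

Prediction and measurement agree well; four rows per cycle now.

Call:
jog_arm(targets=[[0,0,-0.1,0,0.02,0,3.0],[0,0,-0.2,0,0.06,0,3.0],[0,0,-0.3,0,0.07,0,3.0]])

```text
time: 17.68
position: [0.4853, 0.0368, 0.2799]
tool_rot: [0.14, 1.567, -0.176]
ft_force: [6.0, -0.7, -4.3]
grip_width: 0.411
```

```bash
python3 ctl.py 0.09 0.05 3
```

```text
t=17.675 th=0.1183 al=0.0394 drad=0.0mm tilt-al=-0.0161 dx=-0.1 F=[ 6.  -0.7 -4.3]
 x: th=0.1181 w=-0.0045 d=-0.4034 inn=0.0055 ref=0.090 -> pred th=0.1150 w=-0.0145
 total tx corr cm (+=inward) 0.0  rows [wz,ty]: [[0.6, -0.15], [0.2, -0.04], [-0.1, 0.02]] al_cmd 0.0279
poles [0.8  0.76 0.76] K [0.65 0.41 0.64]
```

Call:
jog_arm(targets=[[0,0,0.6,0,-0.15,0,3.0],[0,0,0.2,0,-0.04,0,3.0],[0,0,-0.1,0,0.02,0,3.0]])

```text
time: 18.1
position: [0.4849, 0.035, 0.28]
tool_rot: [0.15, 1.566, -0.166]
ft_force: [5.6, -0.3, -3.2]
grip_width: 0.415
```

```bash
python3 ctl.py 0.09 0.05 3
```

```text
t=18.100 th=0.1180 al=0.0274 drad=0.0mm tilt-al=-0.0166 dx=-0.1 F=[ 5.6 -0.3 -3.2]
 x: th=0.1179 w=-0.0035 d=-0.3974 inn=0.0018 ref=0.090 -> pred th=0.1132 w=-0.0190
 total tx corr cm (+=inward) 0.0  rows [wz,ty]: [[0.2, -0.04], [-0.1, 0.02], [-0.2, 0.05]] al_cmd 0.03
poles [0.8  0.76 0.76] K [0.65 0.41 0.64]
```

Call:
jog_arm(targets=[[0,0,0.2,0,-0.04,0,3.0],[0,0,-0.1,0,0.02,0,3.0],[0,0,-0.2,0,0.05,0,3.0]])

```text
time: 18.52
position: [0.485, 0.0354, 0.28]
tool_rot: [0.148, 1.566, -0.168]
ft_force: [6.5, -1.0, -3.6]
grip_width: 0.415
```

```bash
python3 ctl.py 0.09 0.05 3
```

```text
t=18.525 th=0.1146 al=0.0298 drad=0.0mm tilt-al=-0.0170 dx=-0.1 F=[ 6.5 -1.  -3.6]
 x: th=0.1146 w=-0.0134 d=-0.3948 inn=0.0008 ref=0.090 -> pred th=0.1070 w=-0.0203
 total tx corr cm (+=inward) 0.0  rows [wz,ty]: [[-0.1, 0.03], [-0.2, 0.05], [-0.2, 0.05]] al_cmd 0.0384
poles [0.8  0.76 0.76] K [0.65 0.41 0.64]
```

Call:
jog_arm(targets=[[0,0,-0.1,0,0.03,0,3.0],[0,0,-0.2,0,0.05,0,3.0],[0,0,-0.2,0,0.05,0,3.0]])

```text
time: 18.95
position: [0.4853, 0.0367, 0.2799]
tool_rot: [0.141, 1.567, -0.175]
ft_force: [5.0, -1.1, -3.3]
grip_width: 0.414
```

```bash
python3 ctl.py 0.09 0.05 3
```

```text
t=18.950 th=0.1100 al=0.0386 drad=0.0mm tilt-al=-0.0170 dx=-0.1 F=[ 5.  -1.1 -3.3]
 x: th=0.1100 w=-0.0110 d=-0.3855 inn=0.0028 ref=0.090 -> pred th=0.1053 w=-0.0129
 total tx corr cm (+=inward) 0.0  rows [wz,ty]: [[0.2, -0.06], [0.0, -0.01], [-0.1, 0.02]] al_cmd 0.0351
poles [0.8  0.76 0.76] K [0.65 0.41 0.64]
```

Call:
jog_arm(targets=[[0,0,0.2,0,-0.06,0,3.0],[0,0,0,0,-0.01,0,3.0],[0,0,-0.1,0,0.02,0,3.0]])

```text
time: 19.38
position: [0.4852, 0.0362, 0.2799]
tool_rot: [0.143, 1.567, -0.173]
ft_force: [5.1, -1.5, -3.3]
grip_width: 0.413
```

```bash
python3 ctl.py 0.09 0.05 3
```

```text
t=19.375 th=0.1085 al=0.0353 drad=0.0mm tilt-al=-0.0157 dx=-0.1 F=[ 5.1 -1.5 -3.3]
 x: th=0.1084 w=-0.0024 d=-0.3769 inn=0.0026 ref=0.090 -> pred th=0.1062 w=-0.0100
 total tx corr cm (+=inward) 0.0  rows [wz,ty]: [[0.3, -0.08], [0.1, -0.02], [-0.1, 0.02]] al_cmd 0.0296
poles [0.8  0.76 0.76] K [0.65 0.41 0.64]
```

Call:
jog_arm(targets=[[0,0,0.3,0,-0.08,0,3.0],[0,0,0.1,0,-0.02,0,3.0],[0,0,-0.1,0,0.02,0,3.0]])

```text
time: 19.8
position: [0.485, 0.0354, 0.2799]
tool_rot: [0.147, 1.566, -0.169]
ft_force: [5.7, -1.1, -4.1]
grip_width: 0.413
```

```bash
python3 ctl.py 0.09 0.05 3
```

```text
t=19.800 th=0.1061 al=0.0302 drad=0.0mm tilt-al=-0.0159 dx=-0.1 F=[ 5.7 -1.1 -4.1]
 x: th=0.1062 w=-0.0084 d=-0.3797 inn=-0.0009 ref=0.090 -> pred th=0.1009 w=-0.0143
 total tx corr cm (+=inward) 0.0  rows [wz,ty]: [[-0.2, 0.04], [-0.2, 0.05], [-0.2, 0.04]] al_cmd 0.0388
poles [0.8  0.76 0.76] K [0.65 0.41 0.64]
```

Call:
jog_arm(targets=[[0,0,-0.2,0,0.04,0,3.0],[0,0,-0.2,0,0.05,0,3.0],[0,0,-0.2,0,0.04,0,3.0]])

```text
time: 20.23
position: [0.4853, 0.0368, 0.2799]
tool_rot: [0.138, 1.567, -0.177]
ft_force: [6.2, -1.1, -3.4]
grip_width: 0.41
```

```bash
python3 ctl.py 0.09 0.05 3
```

```text
t=20.225 th=0.1015 al=0.0396 drad=0.0mm tilt-al=-0.0147 dx=-0.1 F=[ 6.2 -1.1 -3.4]
 x: th=0.1015 w=-0.0122 d=-0.3780 inn=0.0005 ref=0.090 -> pred th=0.0968 w=-0.0098
 total tx corr cm (+=inward) 0.0  rows [wz,ty]: [[-0.0, 0.01], [-0.1, 0.02], [-0.1, 0.02]] al_cmd 0.042
poles [0.8  0.76 0.76] K [0.65 0.41 0.64]
```

Call:
jog_arm(targets=[[0,0,0,0,0.01,0,3.0],[0,0,-0.1,0,0.02,0,3.0],[0,0,-0.1,0,0.02,0,3.0]])

```text
time: 20.65
position: [0.4854, 0.0373, 0.2799]
tool_rot: [0.136, 1.567, -0.18]
ft_force: [5.9, -0.7, -3.9]
grip_width: 0.412
```

```bash
python3 ctl.py 0.09 0.05 3; python3 fit.py
```

```text
t=20.650 th=0.0975 al=0.0428 drad=0.1mm tilt-al=-0.0145 dx=-0.1 F=[ 5.9 -0.7 -3.9]
 x: th=0.0975 w=-0.0073 d=-0.3759 inn=0.0006 ref=0.090 -> pred th=0.0950 w=-0.0051
 total tx corr cm (+=inward) 0.01  rows [wz,ty]: [[0.1, -0.02], [0.0, -0.01], [-0.0, 0.0]] al_cmd 0.041
poles [0.8  0.76 0.76] K [0.65 0.41 0.64]
[ 2.955  4.293 -0.438 -0.267  0.208] [-32.3   7.2  25.1  33.5  36.8  37.3  35.5  30.6  25.1  19.4  18.5  12.
   3.4  -8.2 -16.9 -24.4 -28.  -27.4 -26.7 -25.1 -21.3 -19.4 -17.  -13.8
 -11.2  -9.6  -6.4  -1.8   5.7]
[ 3.014  5.803 -0.573 -0.237  0.052] [ -3.2   1.7   2.9   4.7   4.3   4.4   2.   -0.4  -1.6  -3.2  -3.5  -6.4
 -10.1 -11.9 -11.1 -10.7  -8.3  -4.1  -3.3  -0.9   3.9   5.9   8.6  11.1
  11.8  11.    9.6   4.2  -7. ]
```

Call:
jog_arm(targets=[[0,0,0.1,0,-0.02,0,3.0],[0,0,0,0,-0.01,0,3.0],[0,0,0,0,0,0,3.0]])

```text
time: 21.08
position: [0.4854, 0.037, 0.2799]
tool_rot: [0.137, 1.567, -0.179]
ft_force: [5.4, -1.3, -4.1]
grip_width: 0.415
```

```bash
python3 ctl.py 0.09 0.05 3
```

```text
t=21.075 th=0.0950 al=0.0409 drad=0.0mm tilt-al=-0.0145 dx=-0.1 F=[ 5.4 -1.3 -4.1]
 x: th=0.0950 w=-0.0050 d=-0.3767 inn=-0.0002 ref=0.090 -> pred th=0.0929 w=-0.0046
 total tx corr cm (+=inward) 0.0  rows [wz,ty]: [[-0.0, 0.01], [-0.0, 0.01], [-0.0, 0.01]] al_cmd 0.043
poles [0.8  0.76 0.76] K [0.65 0.41 0.64]
```

Call:
jog_arm(targets=[[0,0,0,0,0.01,0,3.0],[0,0,0,0,0.01,0,3.0],[0,0,0,0,0.01,0,3.0]])

```text
time: 21.5
position: [0.4854, 0.0372, 0.2799]
tool_rot: [0.137, 1.567, -0.179]
ft_force: [6.4, -0.7, -3.1]
grip_width: 0.412
```

```bash
python3 - <<'E'
from h import *
for n,(x0,y0,x1,y1) in(("side",(340,145,375,200)),("top",(290,145,340,180))):
    im,_=get_image(n);c=im[y0:y1,x0:x1];cv2.imwrite(f"pics/{n}6z.png",cv2.resize(c,None,fx=10,fy=10,interpolation=cv2.INTER_CUBIC)[:,:,::-1])
E
python3 ctl.py 0.09 0.05 3
```

```text
t=21.600 th=0.0928 al=0.0424 drad=0.1mm tilt-al=-0.0156 dx=-0.1 F=[ 5.3 -1.1 -4. ]
 x: th=0.0928 w=-0.0039 d=-0.3751 inn=0.0006 ref=0.090 -> pred th=0.0914 w=-0.0025
 total tx corr cm (+=inward) 0.01  rows [wz,ty]: [[-0.0, 0.01], [-0.0, 0.0], [-0.0, 0.0]] al_cmd 0.0434
poles [0.8  0.76 0.76] K [0.65 0.41 0.64]
```

View pics/side6z.png

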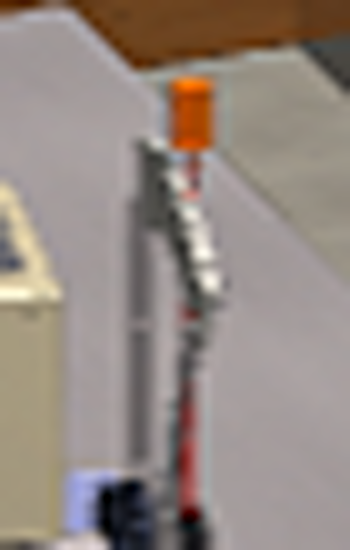

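View pics/top6z.png

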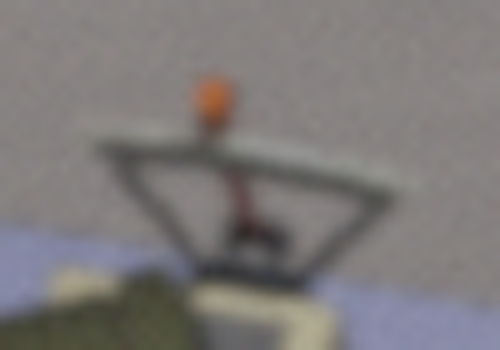

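```bash
python3 - <<'E'
import json
L=json.load(open("log.json"));e=L[-1];e["cmd"]=e["cmd0"];json.dump(L,open("log.json","w"))
E
python3 ctl.py -0.25 0.08 3
```

```text
t=21.650 th=0.0925 al=0.0424 drad=0.1mm tilt-al=-0.0157 dx=-0.1 F=[ 6.1 -0.5 -3.5]
 x: th=0.0925 w=-0.0039 d=-0.3753 inn=-0.0001 ref=0.060 -> pred th=0.0826 w=-0.0600
 total tx corr cm (+=inward) 0.01  rows [wz,ty]: [[2.0, -0.53], [0.7, -0.18], [-0.2, 0.05]] al_cmd -0.0017
poles [0.8  0.76 0.76] K [0.65 0.41 0.64]
```

Call:
jog_arm(targets=[[0,0,2.0,0,-0.53,0,3.0],[0,0,0.7,0,-0.18,0,3.0],[0,0,-0.2,0,0.05,0,3.0]])

```text
time: 22.08
position: [0.484, 0.0305, 0.2799]
tool_rot: [0.172, 1.563, -0.145]
ft_force: [7.0, -0.2, -5.1]
grip_width: 0.415
```

```bash
python3 ctl.py -0.25 0.08 3
```

```text
t=22.075 th=0.0833 al=-0.0033 drad=-0.1mm tilt-al=-0.0144 dx=-0.1 F=[ 7.  -0.2 -5.1]
 x: th=0.0833 w=-0.0499 d=-0.3859 inn=-0.0031 ref=0.030 -> pred th=0.0464 w=-0.1117
 total tx corr cm (+=inward) -0.01  rows [wz,ty]: [[-0.9, 0.23], [-1.0, 0.27], [-1.0, 0.26]] al_cmd 0.0482
poles [0.8  0.76 0.76] K [0.65 0.41 0.64]
```

Call:
jog_arm(targets=[[0,0,-0.9,0,0.23,0,3.0],[0,0,-1.0,0,0.27,0,3.0],[0,0,-1.0,0,0.26,0,3.0]])

```text
time: 22.5
position: [0.4856, 0.0382, 0.28]
tool_rot: [0.131, 1.568, -0.185]
ft_force: [6.6, -0.5, -3.3]
grip_width: 0.413
```

```bash
python3 ctl.py -0.25 0.08 3
```

```text
t=22.500 th=0.0402 al=0.0488 drad=0.1mm tilt-al=-0.0145 dx=-0.1 F=[ 6.6 -0.5 -3.3]
 x: th=0.0403 w=-0.1292 d=-0.4076 inn=-0.0066 ref=-0.000 -> pred th=-0.0164 w=-0.1214
 total tx corr cm (+=inward) 0.01  rows [wz,ty]: [[-2.1, 0.54], [-1.3, 0.35], [-0.8, 0.2]] al_cmd 0.1215
poles [0.8  0.76 0.76] K [0.65 0.41 0.64]
```

Call:
jog_arm(targets=[[0,0,-2.2,0,0.58,0,3.0],[0,0,-1.4,0,0.36,0,3.0]])

```text
time: 22.8
position: [0.4875, 0.0471, 0.2795]
tool_rot: [0.081, 1.573, -0.235]
ft_force: [5.4, -1.6, -2.8]
grip_width: 0.412
```

```bash
python3 - <<'E'
import json
L=json.load(open("log.json"));e=L[-1];e["cmd"]=e["cmd0"]+.94/15;e["ref"]=.01;json.dump(L,open("log.json","w"))
E
python3 ctl.py -0.25 0.08 2
```

```text
t=22.800 th=0.0051 al=0.1096 drad=0.4mm tilt-al=-0.0112 dx=-0.1 F=[ 5.4 -1.6 -2.8]
 x: th=0.0048 w=-0.1155 d=-0.3822 inn=0.0060 ref=-0.010 -> pred th=-0.0254 w=-0.0898
 total tx corr cm (+=inward) 0.04  rows [wz,ty]: [[0.1, -0.01], [0.0, -0.0]] al_cmd 0.1093
poles [0.8  0.76 0.76] K [0.65 0.41 0.64]
```

Call:
jog_arm(targets=[[0,0,0,0,-0.01,0,3.0],[0,0,0,0,0,0,3.0]])

```text
time: 23.1
position: [0.4874, 0.0468, 0.2795]
tool_rot: [0.082, 1.573, -0.234]
ft_force: [6.9, -0.9, -4.0]
grip_width: 0.412
```

```bash
python3 ctl.py -0.25 0.08 3
```

```text
t=23.100 th=-0.0187 al=0.1076 drad=0.4mm tilt-al=-0.0103 dx=-0.1 F=[ 6.9 -0.9 -4. ]
 x: th=-0.0191 w=-0.0680 d=-0.3521 inn=0.0068 ref=-0.040 -> pred th=-0.0457 w=-0.0688
 total tx corr cm (+=inward) 0.04  rows [wz,ty]: [[0.9, -0.24], [0.3, -0.09], [-0.0, 0.01]] al_cmd 0.0875
poles [0.8  0.76 0.76] K [0.65 0.41 0.64]
```

```bash
cat > fit2.py <<'E'
import json,numpy as np
from scipy.optimize import least_squares
L=[e for e in json.load(open("log.json")) if "x" in e]
segs=[L[:8],L[7:16],L[-8:]]
m=[np.array([e["th"] for e in S]) for S in segs]
def sim(S,a,b,d,f,th,w):
    out=[th];c=.2
    for e,g in zip(S,S[1:]):
        pc=e.get("cmd0",e["al"]);D=g["t"]-e["t"];n=max(1,int(round(D/.0125)));h=D/n
        for i in range(n):
            u=np.interp((i+.5)*h,[0,.05,max(D,.0501)],[e["al"],pc,g["al"]])
            w+=h*(a*th-c*w+b*u+d-f*np.tanh(w/.004));th+=h*w
        out.append(th)
    return np.array(out)
def f(p):
    r=[]
    for i,S in enumerate(segs): r.append((sim(S,*p[:4],p[4+2*i],p[5+2*i])-m[i])/.001)
    return np.r_[np.concatenate(r),(p[0]-3)/1,(p[1]-4.3)/1.,(p[3]-.03)/.02]
x0=[2.5,4.8,-.43,.03]
for S in segs: x0+=[S[0]["th"],S[0]["x"][1]]
r=least_squares(f,x0);print(r.x.round(3));print(r.fun.round(1))
E
python3 fit2.py
```

```text
[ 2.354  5.115 -0.482  0.05  -0.234  0.028 -0.119  0.079  0.098 -0.007]
[ 0.3  0.2 -1.1 -0.4  0.2  0.5  0.2 -0.2 -0.4  0.1  0.6  0.6  0.4 -0.9
 -0.7  0.8 -0.2  0.   0.3 -0.9 -1.  -0.7  2.5  1.2 -1.5 -0.6  0.8  1. ]
```

```bash
python3 - <<'E'
import json,numpy as np
json.dump([2.35,5.1,.2],open("par.json","w"))
L=json.load(open("log.json"));e=L[-1];e["cmd"]=e["cmd0"]=e["al"];e["x"]=[e["th"],-.067,-.432];e["ref"]=-.012;e["P"]=np.diag([1e-6,.01**2,.02**2]).tolist();json.dump(L,open("log.json","w"))
E
python3 ctl.py -0.25 0.08 3
```

```text
t=23.150 th=-0.0214 al=0.1075 drad=0.4mm tilt-al=-0.0102 dx=-0.1 F=[ 6.3 -2.3 -3.6]
 x: th=-0.0215 w=-0.0620 d=-0.4319 inn=0.0006 ref=-0.042 -> pred th=-0.0469 w=-0.0696
 total tx corr cm (+=inward) 0.04  rows [wz,ty]: [[0.9, -0.23], [0.3, -0.07], [-0.1, 0.03]] al_cmd 0.0892
poles [0.8  0.74 0.74] K [0.64 0.38 0.67]
```

Call:
jog_arm(targets=[[0,0,0.8,0,-0.21,0,3.0],[0,0,0.3,0,-0.07,0,3.0],[0,0,-0.1,0,0.03,0,3.0]])

```text
time: 23.58
position: [0.4869, 0.0442, 0.2797]
tool_rot: [0.096, 1.572, -0.221]
ft_force: [6.3, -1.8, -4.9]
grip_width: 0.412
```

```bash
python3 ctl.py -0.25 0.08 3
```

```text
t=23.575 th=-0.0496 al=0.0898 drad=0.3mm tilt-al=-0.0103 dx=-0.1 F=[ 6.3 -1.8 -4.9]
 x: th=-0.0494 w=-0.0708 d=-0.4404 inn=-0.0049 ref=-0.072 -> pred th=-0.0851 w=-0.0897
 total tx corr cm (+=inward) 0.03  rows [wz,ty]: [[-0.7, 0.19], [-0.6, 0.16], [-0.5, 0.13]] al_cmd 0.1219
poles [0.8  0.74 0.74] K [0.64 0.38 0.67]
```

Call:
jog_arm(targets=[[0,0,-0.7,0,0.19,0,3.0],[0,0,-0.6,0,0.16,0,3.0],[0,0,-0.5,0,0.13,0,3.0]])

```text
time: 24.0
position: [0.4879, 0.0489, 0.2793]
tool_rot: [0.071, 1.574, -0.246]
ft_force: [6.3, -2.9, -3.7]
grip_width: 0.419
```

```bash
python3 ctl.py -0.25 0.08 3
```

```text
t=24.000 th=-0.0871 al=0.1220 drad=0.4mm tilt-al=-0.0102 dx=-0.1 F=[ 6.3 -2.9 -3.7]
 x: th=-0.0871 w=-0.0968 d=-0.4455 inn=-0.0016 ref=-0.102 -> pred th=-0.1272 w=-0.0863
 total tx corr cm (+=inward) 0.04  rows [wz,ty]: [[-0.9, 0.23], [-0.5, 0.14], [-0.3, 0.08]] al_cmd 0.1521
poles [0.8  0.74 0.74] K [0.64 0.38 0.67]
```

Model tracks well now.

Call:
jog_arm(targets=[[0,0,-0.9,0,0.23,0,3.0],[0,0,-0.5,0,0.14,0,3.0],[0,0,-0.3,0,0.08,0,3.0]])

```text
time: 24.42
position: [0.4888, 0.0532, 0.2788]
tool_rot: [0.047, 1.576, -0.269]
ft_force: [5.7, -2.0, -2.6]
grip_width: 0.411
```

```bash
python3 ctl.py -0.25 0.08 3
```

```text
t=24.425 th=-0.1237 al=0.1511 drad=0.5mm tilt-al=-0.0095 dx=-0.1 F=[ 5.7 -2.  -2.6]
 x: th=-0.1239 w=-0.0794 d=-0.4298 inn=0.0048 ref=-0.132 -> pred th=-0.1543 w=-0.0693
 total tx corr cm (+=inward) 0.05  rows [wz,ty]: [[0.1, -0.03], [0.0, -0.0], [-0.1, 0.02]] al_cmd 0.1512
poles [0.8  0.74 0.74] K [0.64 0.38 0.67]
```

Call:
jog_arm(targets=[[0,0,0.1,0,-0.03,0,3.0],[0,0,0,0,0,0,3.0],[0,0,-0.1,0,0.02,0,3.0]])

```text
time: 24.85
position: [0.4888, 0.0529, 0.2788]
tool_rot: [0.048, 1.576, -0.269]
ft_force: [5.2, -1.9, -2.7]
grip_width: 0.415
```

```bash
python3 ctl.py -0.25 0.08 3
```

```text
t=24.850 th=-0.1561 al=0.1494 drad=0.5mm tilt-al=-0.0081 dx=-0.1 F=[ 5.2 -1.9 -2.7]
 x: th=-0.1561 w=-0.0749 d=-0.4365 inn=-0.0021 ref=-0.162 -> pred th=-0.1889 w=-0.0754
 total tx corr cm (+=inward) 0.05  rows [wz,ty]: [[-0.6, 0.16], [-0.4, 0.11], [-0.3, 0.07]] al_cmd 0.1729
poles [0.8  0.74 0.74] K [0.64 0.38 0.67]
```

Call:
jog_arm(targets=[[0,0,-0.6,0,0.16,0,3.0],[0,0,-0.4,0,0.11,0,3.0],[0,0,-0.3,0,0.07,0,3.0]])

```text
time: 25.28
position: [0.4895, 0.0562, 0.2784]
tool_rot: [0.029, 1.577, -0.287]
ft_force: [5.7, -1.9, -2.9]
grip_width: 0.413
```

```bash
python3 ctl.py -0.25 0.06 3
```

```text
t=25.275 th=-0.1921 al=0.1718 drad=0.6mm tilt-al=-0.0075 dx=-0.1 F=[ 5.7 -1.9 -2.9]
 x: th=-0.1920 w=-0.0873 d=-0.4443 inn=-0.0024 ref=-0.185 -> pred th=-0.2249 w=-0.0580
 total tx corr cm (+=inward) 0.06  rows [wz,ty]: [[-1.3, 0.35], [-0.6, 0.15], [-0.1, 0.04]] al_cmd 0.2082
poles [0.8  0.74 0.74] K [0.64 0.38 0.67]
```

Call:
jog_arm(targets=[[0,0,-1.2,0,0.33,0,3.0],[0,0,-0.6,0,0.15,0,3.0],[0,0,-0.1,0,0.02,0,3.0]])

```text
time: 25.7
position: [0.4905, 0.0609, 0.2776]
tool_rot: [0.003, 1.579, -0.314]
ft_force: [5.6, -4.1, -2.0]
grip_width: 0.413
```

```bash
python3 ctl.py -0.25 0.06 2
```

```text
t=25.700 th=-0.2241 al=0.2040 drad=0.8mm tilt-al=-0.0059 dx=-0.0 F=[ 5.6 -4.1 -2. ]
 x: th=-0.2242 w=-0.0640 d=-0.4318 inn=0.0038 ref=-0.200 -> pred th=-0.2394 w=-0.0398
 total tx corr cm (+=inward) 0.08  rows [wz,ty]: [[-0.0, 0.0], [0.1, -0.04]] al_cmd 0.2039
poles [0.8  0.74 0.74] K [0.64 0.38 0.67]
```

Call:
jog_arm(targets=[[0,0,0,0,0,0,3.0],[0,0,0,0,0,0,3.0],[0,0,0.4,0,-0.1,0,3.0],[0,0,0.8,0,-0.2,0,3.0]])

```text
time: 26.25
position: [0.4898, 0.0578, 0.2781]
tool_rot: [0.02, 1.578, -0.297]
ft_force: [5.5, -2.5, -2.9]
grip_width: 0.414
```

```bash
python3 ctl.py look
```

```text
t=26.250 th=-0.2400 al=0.1832 drad=0.7mm tilt-al=-0.0066 dx=-0.0 F=[ 5.5 -2.5 -2.9]
```

Call:
jog_arm(targets=[[0,0,1.5,0,-0.4,0,3.0],[0,0,2.3,0.01,-0.6,0,3.0],[0,0,2.3,0.01,-0.6,0,3.0],[0,0,2.3,0.01,-0.6,0,3.0],[0,0,2.3,0.01,-0.6,0,3.0],[0,0,2.3,0.01,-0.6,0,3.0],[0,0,2.3,0.01,-0.6,0,3.0],[0,0,2.3,0.01,-0.6,0,3.0],[0,0,2.3,0.01,-0.6,0,3.0],[0,0,1.9,0.01,-0.5,0,3.0]])

```text
time: 27.55
position: [0.4781, 0.0032, 0.2765]
tool_rot: [0.318, 1.539, 0.003]
ft_force: [6.9, -0.1, -8.9]
grip_width: 0.414
```

```bash
python3 ctl.py look
```

```text
Traceback (most recent call last):
  File "ctl.py", line 22, in <module>
    e.update(x=x.tolist(),P=P.tolist());ref=prev["ref"]
                                            ~~~~^^^^^^^
KeyError: 'ref'
```

```bash
cat > lk.py <<'E'
from h import *
s=get_state();im,_=get_image("side");print(s["time"],"th",theta(im),"al..",np.round(alpha(s),4),"F",s["ft_force"].round(1))
E
python3 lk.py
```

```text
27.6 th -0.24008225583754378 al.. [-2.020e-01 -7.000e-04 -2.066e-01 -2.000e-04] F [ 7. -0. -8.]
```

Call:
jog_arm(targets=[[0,0,1.0,0.04,-0.3,0,3.0],[0,0,1.0,0.04,-0.27,0,3.0],[0,0,0,0,0,0,3.0],[0,0,0,0,0,0,3.0]])

```text
time: 28.15
position: [0.4771, -0.0017, 0.2753]
tool_rot: [0.344, 1.534, 0.031]
ft_force: [5.6, -0.2, -6.1]
grip_width: 0.413
```

```bash
python3 lk.py
```

```text
28.15 th -0.24006293480410157 al.. [-2.261e-01 -9.000e-04 -2.403e-01 -2.000e-04] F [ 5.6 -0.2 -6.1]
```

Call:
jog_arm(targets=[[0,0,0,0.05,-0.2,0,3.0],[0,0,0,0,0,0,3.0],[0,0,0,0,0,0,3.0]])

```text
time: 28.58
position: [0.4767, -0.0036, 0.2749]
tool_rot: [0.345, 1.533, 0.031]
ft_force: [5.7, 1.5, -5.8]
grip_width: 0.41
```

```bash
python3 lk.py
```

```text
28.575 th -0.23998525345798957 al.. [-2.394e-01 -9.000e-04 -2.413e-01 -2.000e-04] F [ 5.7  1.5 -5.8]
```

Open gently, then lift out along the lever.

Call:
jog_arm(targets=[[0,0,0,0,0,0,4.2],[0,0,0,0,0,0,5.5],[0,0,0,0,0,0,7.0],[0,0,0,0,0,0,8.7],[0,0,0,0,0,0,8.7],[0,0,0,0,0,0,8.7]])

```text
time: 29.38
position: [0.4767, -0.0045, 0.2753]
tool_rot: [0.345, 1.533, 0.031]
ft_force: [0.4, -0.9, -0.4]
grip_width: 0.946
```

```bash
python3 lk.py;python3 - <<'E'
from h import *
im,_=get_image("side");c=im[130:260,270:400];cv2.imwrite(f"pics/side7z.png",cv2.resize(c,None,fx=4,fy=4)[:,:,::-1])
E
```

```text
29.375 th -0.24001893008203495 al.. [-0.2446 -0.0003 -0.2409  0.    ] F [ 0.4 -0.9 -0.4]
```

View pics/side7z.png

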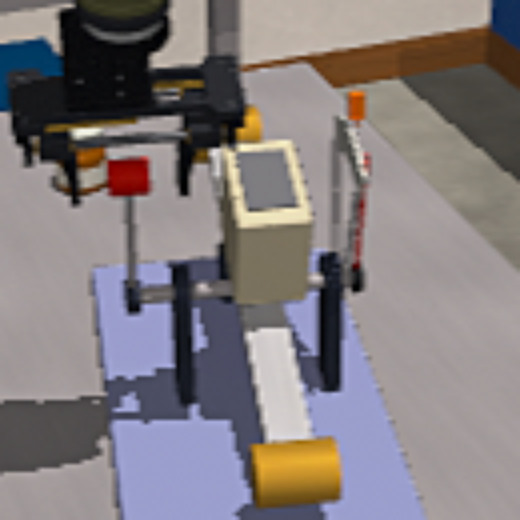

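Fingers are clear of the knob, at about (128,176) in the crop, and the rocker is on its rest. I'll retract now.

Call:
jog_arm(targets=[[0,0,0,-1.0,0,0,8.7],[0,0,0,-2.5,0,0,8.7],[0,0,0,-3.0,0,0,8.7],[0,0,0,-3.0,0,0,8.7],[0,0,0,-1.0,0,0,8.7],[0,0,0,0,0,0,8.7],[0,0,0,0,0,0,8.7],[0,0,0,0,0,0,8.7]])

```text
time: 30.48
position: [0.4713, -0.0287, 0.3762]
tool_rot: [0.345, 1.534, 0.03]
ft_force: [0.4, -0.6, -0.2]
grip_width: 1.0
```

```bash
python3 lk.py;python3 - <<'E'
from h import *
im,_=get_image("side");h=masks(im).astype(int);H,S,V=h[...,0],h[...,1],h[...,2];roi=np.zeros(H.shape,bool);roi[140:285,280:390]=1
print("red",blobs(roi&((H<5)|(H>174))&(S>150)&(V>70)),"orange",[b for b in blobs(roi&(H>=5)&(H<16)&(S>150)&(V>100)) if b[0][0]>350])
s=get_state();print(s["ft_force"],s["qd"].round(3),s["time"])
cv2.imwrite("pics/side8.png",im[:,:,::-1])
E
```

```text
30.475 th -0.23999614519854692 al.. [-2.430e-01  1.036e-01 -2.403e-01 -2.000e-04] F [ 0.4 -0.6 -0.2]
red [([297, 170, 10, 9, 87], [301.55, 173.87])] orange [([357, 153, 4, 7, 28], [358.5, 156.0])]
[ 0.22485792  0.28622784 -0.14123903] [ 0.001 -0.002  0.001 -0.008  0.001  0.001  0.   ] 30.575
```

View pics/side8.png

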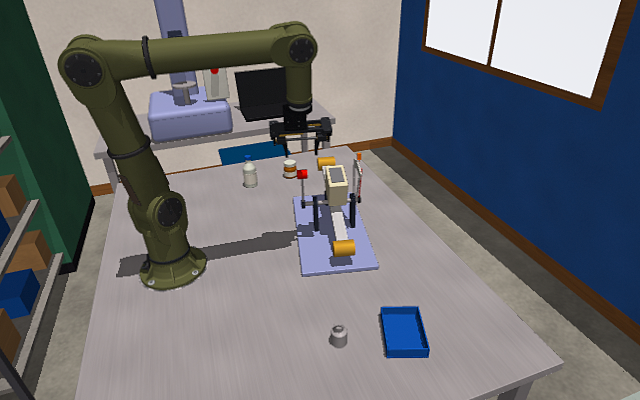

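Knob (301.55, 173.87) and marker (358.5, 156.0) are on the same pixels as at the start. The rocker is on its rest, the gripper is clear and the bystanders are where they were.

```bash
python3 -c "
from bench import close_job; print(close_job())"
```

```text
the job is handed in; nothing more can be done
None
```

I gripped the knob across its flat ends and lifted the rocker off its rest, steering from camera readings of the near brass weight. I held the pointer at the marker, lowered the rocker back onto its starting rest, let go and backed out. The job was handed in at about 30.6 s; no verdict was reported.

- **Hold:** the rocker stayed between 0.086 and 0.120 rad from t = 15.0 to 21.65 s. I measured the marker at about 0.09 to 0.097 rad, and pictures from both cameras showed the pointer lined up with it.
- **Speed:** the estimated tilt rate peaked at about 0.13 rad/s. The rocker touched down at about 0.05 rad/s.
- **At the end:**
  - The rocker reads -0.240 rad.
  - The knob and marker sit on the same pixels as at the start, so the spring is relaxed and the marker has not moved.
  - The gripper is about 10 cm clear of the knob, with near-zero force on it.
  - The bystanders look unmoved in the last side view; I checked them by eye only.

**What disagreed:**
- **Marker angle:** it was hard to pin down. The side view alone gave anywhere from 0.05 to 0.15 rad or more, so I relied on both views together.
- **Rocker model:** the nominal figures did not fit. I re-fitted them twice during the run, and the pointer overshot to 0.120 rad before settling, still within tolerance.
- **Status script:** it crashed once after touchdown because of a missing log field, with no effect on the robot.

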